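# Line up the bottles by height

## Robot

A 6-joint arm with a two-finger parallel gripper is mounted at the origin on a cart in front of the work surface, level with it; the furniture and walls round the work are solid. World frame = base frame: x ahead of the robot, y to its left, z up, the work surface at z = 0. Lengths are in m, angles in rad, forces in N, time in s.
With the tool pointing down it reaches from about 0.225 to 0.875 m from the base axis. Payload 3.4 kg.
Tool frame: the origin (TCP) lies at the very end of the fingers, on their centre line; the grasp point (between the pads) lies 19 mm behind it; x points along the fingers, y is the direction in which the jaws open and shut, and the axes are right-handed (so a half turn about x gives the same grasp; the last joint's range is limited). The gripper opens to 85 mm and grips with 20 to 120 N. Pads are 22 mm wide; open, the fingers measure 114 mm over their backs; the gripper's body (76 mm by 85 mm) begins 54 mm behind the grasp point. The pads swing forward as they close: fully open they stand 13 mm farther back than shut.
Start: joints at [-1.436, 0.276, 1.505, -0, 1.361, -0.121], TCP at [0.145, -0.556, 0.231] pointing down, gripper open.
Joint ranges: [-2.89, 2.89], [-0.75, 2.08], [0.22, 2.7], [-1.18, 4.32], [0.11, 2.71], [-2.7, 2.7]. Speed limits (rad/s): [2.57, 2.57, 3.14, 3.14, 3.14, 3.14].

## Interface

Orientations are given as a unit quaternion [w, x, y, z].
In Python, from rig import manip gives the robot as it stands. The module is installed in compiled form; this text tells all that it offers.
- The arm moves only by the tool play_rows, never from a script. Its argument "plan" is a list that holds one entry, the list of rows, each a list of 5 numbers: the closure, from 0 (fully open) to 1 (shut), then the shift along the tool's x, y, z in m, then the turn about the tool's x in degrees. A call has 1 to 12 rows; each row is the pose to reach, as a shift and turn from the pose measured when the call began, along the tool's axes at that moment; what a row does not reach only later rows make up. A row lasts 1/10 s, in which the tool goes at most 50 mm and 8.59 degrees, less where a joint would pass 70% of its speed; a pose out of reach is approached as far as the arm can. A call with a gripper value outside its range is refused whole. The fingers move at their own pace and stop on an object; "grip_force" is the grip in N (left out, the last holds). Time passes only in rows, so rows that repeat a pose let the fingers close. It gives the time, the measured TCP pose, the force and the opening at its end, in the units of the state.
- manip.get_state(): the state, without advancing time (a new reading comes with each control period).
- manip.get_image(name): name is "scene" or "top" or "wrist"; returns (picture, depth): 420x560x3 uint8, red, green, blue; 420x560 float32, m along the optical axis (not along the pixel's ray), 0 where there is no reading.
- manip.camera_params(name): a dict with "intrinsics" (3x3 intrinsics, pixels), "R" (3x3) and "t" (3): a world point X has camera coordinates R X + t; the wrist camera has in their place "mount" (4x4, takes a point from camera to tool coordinates, whose origin is the TCP and whose axes are the tool frame's). Camera axes: x right, y down, z forward; pixel columns grow to the right and rows downward; lengths in m; the calibration is good to about 2 mm. A picture is of the moment at which its call begins: read the wrist's pose just before it. camera_params takes no time and is no camera call.
- manip.sign_off(): hands the job in, once; it reports no verdict.
The state is a dict: "clock": time; "qpos": joint angles; "qd": joint speeds; "effort": joint torques, N m; "position": TCP position; "ee_rot": TCP orientation; "contact_force": force on the tool from outside, world axes, zero at the start; "moment": the same for the moment, N m; "width": finger opening in m.
Only numpy, scipy, OpenCV 4.12 (cv2) and the standard library are available. Lean on these libraries where they do the work, as an engineer would, in place of code of your own. Each camera call takes 0.05 s, during which the arm holds its last target.

## Task

Stand the four containers round the row of mats (amber bottle, dropper bottle, white bottle with yellow cap, small vial) on the mats in order of height: the tallest on the red mat, then falling along the row to the shortest on the white mat, each upright and in the middle of its own mat. Keep them upright all the way, set them down gently, let go of them, and leave the small beaker and the loupe where they are.

Things in the scene. Friction and masses are not known exactly. Their poses are not given: they have to be found in the camera images.
- amber_bottle: Brown reagent bottle with a blue screw cap, 150 mm high, the tallest; body 62 mm in diameter with rounded shoulders below the cap, cap 41.6 mm in diameter from 126 to 150 mm above its foot; about 0.36 kg. Origin: centre of its underside; z along its axis, up. Stands on the table at the start. A similar one at the far back edge (beyond x = 0.85) is not part of the job.
- dropper_bottle: Small brown dropper bottle with a black collar and bulb, 122 mm high; body 43 mm in diameter up to 67 mm, collar 26 mm wide at 65 to 72 mm, upright bulb (hard, can be gripped) 14 mm in diameter from 75 to 122 mm above its foot; about 0.09 kg. Origin: centre of its underside; z along its axis, up. Stands on the table at the start. A similar one at the far back edge (beyond x = 0.85) is not part of the job.
- yellow_cap_bottle: White plastic bottle with a yellow screw cap and yellow label band, 98 mm high; body 48 mm in diameter up to about 70 mm, cap 32 mm in diameter from 82 to 98 mm above its foot; about 0.13 kg. Origin: centre of its underside; z along its axis, up. Stands on the table at the start.
- vial: Clear vial with pale green contents and a black cap, 51 mm high, the shortest; body 20 mm in diameter up to 40 mm, cap 17.6 mm in diameter; about 0.015 kg. Origin: centre of its underside; z along its axis, up. Stands on the table at the start.
- mat_red: Red round mat with a thin black ring, 76 mm in diameter, top face 11 mm above the table; fixed, lies flat on the plywood board. Origin: centre of its underside (3 mm below its top). At one end of the row, for the tallest. The four mats lie in a straight row, 90 mm from centre to centre, on a plywood board 100 x 360 x 8 mm that may be turned a little; which end is red varies.
- mat_grey_a: One of the two grey round mats with a thin white ring, 76 mm in diameter, top face 11 mm above the table; fixed, lies flat on the plywood board. Origin: centre of its underside (3 mm below its top). One of the two inner places of the row; which grey mat lies next to the red one varies.
- mat_grey_b: The other grey round mat, just like the first, 76 mm in diameter, top face 11 mm above the table; fixed, lies flat on the plywood board. Origin: centre of its underside (3 mm below its top). The other inner place of the row.
- mat_white: White round mat with a thin black ring, 76 mm in diameter, top face 11 mm above the table; fixed, lies flat on the plywood board. Origin: centre of its underside (3 mm below its top). At the other end of the row from the red one, for the shortest.
- small_beaker: Bystander: clear glass beaker, 51 mm wide, 58 mm high, standing among the bottles; leave it alone. Origin: centre of its underside.
- loupe: Bystander: black stand loupe, 42 mm in diameter, 34 mm high, near the front right of the table; leave it alone. Origin: centre of its underside.
Not all that is in view belongs to the job. What is shaped like the yellow_cap_bottle but green is not meant.

How it is judged:
At the end, for the whole second after the job is handed in: From the red mat on: amber bottle, dropper bottle, yellow-capped bottle, and the vial on the white mat; each within 15 mm of its mat's centre, upright within 0.1 rad, standing on the mat, at rest and released; beaker and loupe within 30 mm of their starts (horizontal distance between amber_bottle and mat_red below 0.015 m and horizontal distance between vial and mat_white below 0.015 m and (horizontal distance between dropper_bottle and mat_grey_a below 0.015 m or horizontal distance between dropper_bottle and mat_grey_b below 0.015 m) and horizontal distance between dropper_bottle and mat_red below 0.135 m and (horizontal distance between yellow_cap_bottle and mat_grey_a below 0.015 m or horizontal distance between yellow_cap_bottle and mat_grey_b below 0.015 m) and horizontal distance between yellow_cap_bottle and mat_white below 0.135 m and height (world z) of amber_bottle between 0.006 and 0.017 m and angle between each of amber_bottle, dropper_bottle, yellow_cap_bottle, vial's own z axis and vertical below 0.1 rad and linear speed of each of amber_bottle, dropper_bottle, yellow_cap_bottle, vial below 0.02 m/s and angular speed of each of amber_bottle, dropper_bottle, yellow_cap_bottle, vial below 0.2 rad/s and height (world z) of dropper_bottle between 0.006 and 0.017 m and height (world z) of yellow_cap_bottle between 0.006 and 0.017 m and height (world z) of vial between 0.006 and 0.017 m and distance of each of small_beaker, loupe from where it was at the start of the episode below 0.03 m); the robot touches nothing.
It fails at once if one of the four containers is tipped by more than 0.6 rad (angle between any of amber_bottle, dropper_bottle, yellow_cap_bottle, vial's own z axis and vertical above 0.6 rad).
It fails at once if a container is dropped or slammed onto a mat (more than 60 N) (contact force between any of amber_bottle, dropper_bottle, yellow_cap_bottle, vial and mat_red above 60 N or contact force between any of amber_bottle, dropper_bottle, yellow_cap_bottle, vial and mat_grey_a above 60 N or contact force between any of amber_bottle, dropper_bottle, yellow_cap_bottle, vial and mat_grey_b above 60 N or contact force between any of amber_bottle, dropper_bottle, yellow_cap_bottle, vial and mat_white above 60 N).
It fails at once if the small beaker or the loupe is moved by more than 30 mm (distance of any of small_beaker, loupe from where it was at the start of the episode above 0.03 m).
It also fails if it takes over 96 s, if anything falls off the work surface, if the arm or the gripper's body presses on something with over 40 N, if the wrist force passes 120 N, or if a joint passes its speed limit or range.

## Working session

There is one attempt and no reset: what is moved stays moved. The work goes in short steps, Python scripts to look and compute and a tool call to move; the robot and the scene stay as the last step left them, time stands still between calls to the robot, and variables do not carry over. Pictures are saved under pics/ and viewed, and the job is handed in when it is done.

Besides the shell and the picture viewer there is one more tool, called after "Call:" as a command line: name --argument value ..., lists and objects as JSON in quotes. play_rows: Moves the arm, as the interface text tells. Its arguments: {"type":"object","properties":{"plan":{"type":"array","items":{"type":"array","items":{"type":"array","items":{"type":"number"}}}},"grip_force":{"type":"number"}},"required":["plan"]}

```bash
mkdir -p pics
python3 - <<'E'
from rig import manip
import numpy as np, cv2
s=manip.get_state(); print({k:np.round(v,4).tolist() for k,v in s.items()})
for n in ["scene","top"]:
    im,d=manip.get_image(n); cv2.imwrite(f"pics/{n}0.png",im[:,:,::-1]); np.savez(f"{n}0.npz",im=im,d=d)
    print(n,{k:np.round(v,4).tolist() for k,v in manip.camera_params(n).items()})
print({k:np.round(v,4).tolist() for k,v in manip.camera_params("wrist").items()})
E
```

```text
{'clock': 0.0, 'qpos': [-1.436, 0.2766, 1.5061, 0.0, 1.3607, -0.121], 'qd': [-0.0024, -0.0002, 0.0005, -0.0003, 0.0004, 0.001], 'effort': [0.0012, -41.6764, -24.5806, -0.0, 0.011, -0.0], 'position': [0.1454, -0.5558, 0.2305], 'ee_rot': [-0.0896, -0.7013, -0.0908, 0.7013], 'contact_force': [0.4715, 0.1343, 1.1985], 'moment': [0.0079, -0.0602, 0.0507], 'width': 0.0854}
scene {'intrinsics': [[447.185, 0.0, 279.303], [0.0, 447.185, 205.859], [0.0, 0.0, 1.0]], 'R': [[-0.677, -0.736, 0.0037], [-0.5374, 0.4909, -0.6858], [0.5029, -0.4662, -0.7278]], 't': [0.4313, 0.2533, 0.8769]}
top {'intrinsics': [[381.8367, 0.0, 282.6564], [0.0, 381.8367, 212.1874], [0.0, 0.0, 1.0]], 'R': [[-0.0112, -0.9999, -0.0041], [-0.9986, 0.0114, -0.0511], [0.0511, 0.0035, -0.9987]], 't': [0.1106, 0.5045, 1.0349]}
{'intrinsics': [[319.5926, 0.0, 282.6844], [0.0, 319.5926, 210.9071], [0.0, 0.0, 1.0]], 'mount': [[-0.0003, -0.2603, 0.9655, -0.1423], [1.0, -0.0003, 0.0003, 0.0007], [0.0002, 0.9655, 0.2603, -0.0659], [0.0, 0.0, 0.0, 1.0]]}
```

View pics/scene0.png

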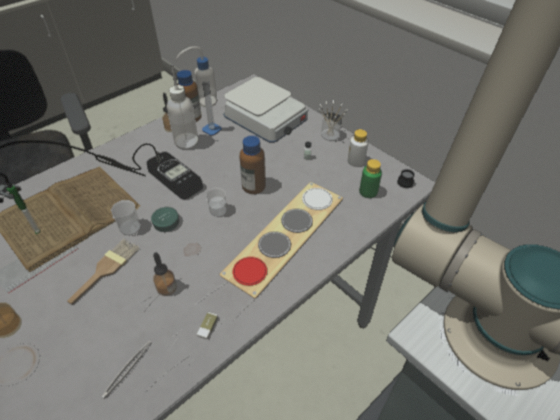

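View pics/top0.png

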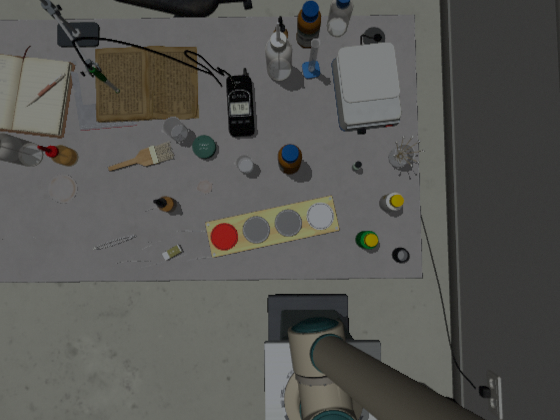

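The top view shows the red mat at (224,236), grey mats at (257,229) and (288,222), and the white mat at (320,216). The amber bottle is at (290,155), the dropper bottle at (165,204), the yellow-capped bottle at (395,202), the vial at (357,167), the beaker at (246,165) and the loupe at (401,255). A green decoy stands at (369,240).

```bash
cat > h.py <<'E'
import numpy as np, cv2
from rig import manip
def cloud(n,d,P=None):
    P=P or manip.camera_params(n); K=P["intrinsics"]
    v,u=np.mgrid[0:d.shape[0],0:d.shape[1]]
    C=np.stack([(u-K[0,2])/K[0,0]*d,(v-K[1,2])/K[1,1]*d,d],-1)
    W=(C-np.array(P["t"]))@np.array(P["R"]); W[d<=0]=np.nan
    return W
def ray(n,u,v,z):
    P=manip.camera_params(n);K=P["intrinsics"];R=np.array(P["R"]);t=np.array(P["t"])
    c=-R.T@t; r=R.T@np.array([(u-K[0,2])/K[0,0],(v-K[1,2])/K[1,1],1]); return c+r*(z-c[2])/r[2]
def circ(p):
    A=np.c_[2*p,np.ones(len(p))]; s=np.linalg.lstsq(A,(p**2).sum(1),rcond=None)[0]
    return s[:2],np.sqrt(s[2]+s[:2]@s[:2])
E
python3 - <<'E'
from h import *
Ws={}
for n in ["top","scene"]:
    f=np.load(n+"0.npz"); Ws[n]=(cloud(n,f["d"]),f["im"])
W=Ws["top"][0]
print("table z",np.nanmedian(W[100:260,200:400,2]), np.nanmedian(Ws["scene"][0][220:300,100:150,2]))
# mats by color in both views
for n in Ws:
    W,im=Ws[n]; hsv=cv2.cvtColor(im,cv2.COLOR_RGB2HSV)
    masks={"red":(hsv[...,1]>150)&((hsv[...,0]<8)|(hsv[...,0]>172)),
           }
    m=masks["red"].astype(np.uint8); N,L,S,C=cv2.connectedComponentsWithStats(m)
    for i in range(1,N):
        if S[i,4]>150: u,v=C[i]; print(n,"red",C[i],S[i,4],ray(n,u,v,.011).round(4), np.nanmedian(W[L==i],0).round(4))
objs={"top":{"amber":(290,153),"drop":(166,204),"yel":(396,201),"vial":(357,166),"beaker":(246,163),"loupe":(401,255),"green":(371,239),"pins":(403,155)}}
W,im=Ws["top"]
for k,(u,v) in objs["top"].items():
    c=W[v-1:v+2,u-1:u+2].reshape(-1,3); c=np.nanmedian(c,0)
    for n in Ws:
        w=Ws[n][0].reshape(-1,3); q=w[(np.hypot(w[:,0]-c[0],w[:,1]-c[1])<.05)&(w[:,2]>.01)]
        print(k,n,c.round(3),"max z",np.nanpercentile(q[:,2],98).round(3), "n",len(q), "mean",q.mean(0).round(3))
E
python3 - <<'E'
import cv2
a=cv2.imread('pics/top0.png');b=cv2.imread('pics/scene0.png')
cv2.imwrite('pics/z1.png',cv2.resize(a[130:280,150:425],None,fx=2.9,fy=2.9,interpolation=cv2.INTER_CUBIC)[:600,:800])
cv2.imwrite('pics/z2.png',cv2.resize(b[90:310,140:430],None,fx=2.7,fy=2.7,interpolation=cv2.INTER_CUBIC)[:600,:800])
E
```

```text
table z 0.00028987108407809147 0.001980882362549558
top red [223.8041958  236.22727273] 572 [0.4416 0.2671 0.011 ] [0.442  0.2669 0.0108]
scene red [249.33900709 270.84964539] 705 [0.4411 0.2682 0.011 ] [0.44   0.2689 0.0128]
amber top [0.641 0.085 0.15 ] max z 0.152 n 586 mean [0.633 0.087 0.118]
amber scene [0.641 0.085 0.15 ] max z 0.153 n 1245 mean [0.629 0.097 0.091]
drop top [0.528 0.41  0.067] max z 0.121 n 267 mean [0.529 0.414 0.056]
drop scene [0.528 0.41  0.067] max z 0.121 n 623 mean [0.523 0.424 0.055]
yel top [ 0.526 -0.182  0.097] max z 0.1 n 367 mean [ 0.526 -0.176  0.074]
yel scene [ 0.526 -0.182  0.097] max z 0.101 n 569 mean [ 0.521 -0.174  0.061]
vial top [ 0.624 -0.095  0.05 ] max z 0.053 n 70 mean [ 0.627 -0.095  0.039]
vial scene [ 0.624 -0.095  0.05 ] max z 0.054 n 117 mean [ 0.627 -0.094  0.035]
beaker top [0.64  0.203 0.028] max z 0.059 n 278 mean [0.636 0.208 0.035]
beaker scene [0.64  0.203 0.028] max z 0.06 n 457 mean [0.635 0.206 0.039]
loupe top [ 0.386 -0.212  0.028] max z 0.036 n 201 mean [ 0.386 -0.212  0.026]
loupe scene [ 0.386 -0.212  0.028] max z 0.037 n 231 mean [ 0.384 -0.21   0.026]
green top [ 0.431 -0.117  0.097] max z 0.1 n 338 mean [ 0.429 -0.11   0.077]
green scene [ 0.431 -0.117  0.097] max z 0.101 n 637 mean [ 0.422 -0.106  0.062]
pins top [ 0.659 -0.225  0.026] max z 0.093 n 427 mean [ 0.655 -0.217  0.049]
pins scene [ 0.659 -0.225  0.026] max z 0.096 n 544 mean [ 0.652 -0.213  0.049]
```

View pics/z1.png

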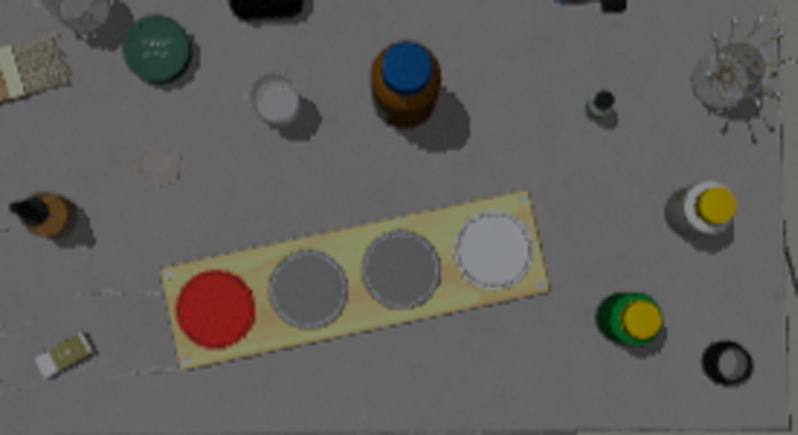

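View pics/z2.png

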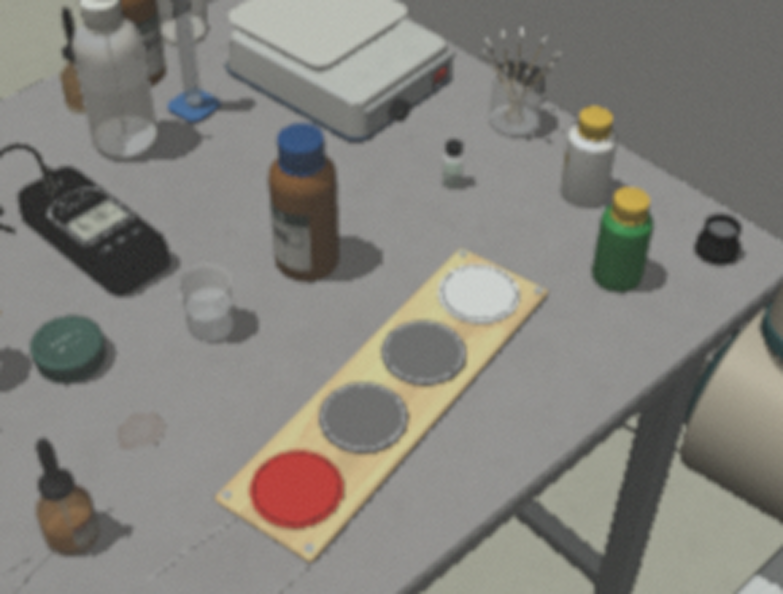

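Run:
```python
from h import *
from scipy.optimize import least_squares
Ws={}
for n in ["top","scene"]:
    f=np.load(n+"0.npz"); W=cloud(n,f["d"]); 
    Ws[n]=(W,f["im"])
# mats: hough-ish: threshold via gray in upscaled view
for n,cs in {"top":[(224,236),(257,229),(288,222),(320,216)],"scene":[(249,271),(275,244.5),(297,220),(317.5,199)]}.items():
    im=Ws[n][1]; hsv=cv2.cvtColor(im,cv2.COLOR_RGB2HSV).astype(int)
    wood=(hsv[...,0]>15)&(hsv[...,0]<35)&(hsv[...,1]>60)&(hsv[...,2]>110)
    pts=[]
    for (u,v) in cs:
        rs=[]
        for a in np.linspace(0,2*np.pi,72,endpoint=False):
            for r in np.arange(6,30,.25):
                uu,vv=u+r*np.cos(a),v+r*np.sin(a)
                if wood[int(round(vv)),int(round(uu))]:
                    rs.append(ray(n,uu-.0,vv,.011)[:2]);break
        c,r=circ(np.array(rs)); 
        q=np.array(rs); k=abs(np.hypot(*(q-c).T)-r)<.003; c,r=circ(q[k])
        pts.append(c); print(n,c.round(4),r.round(4),k.sum())
    pts=np.array(pts); print(" spacing",np.hypot(*np.diff(pts,axis=0).T).round(4))
bands={"amber":((.638,.088),[(.02,.09,.031),(.13,.146,.0208)],[(.146,.156)]),
"drop":((.528,.414),[(.015,.055,.0215),(.08,.115,.007)],[(.12,.13)]),
"yel":((.526,-.176),[(.01,.06,.024),(.084,.094,.016)],[(.094,.104)]),
"vial":((.624,-.095),[(.008,.036,.010),(.042,.049,.0088)],[(.048,.056)]),
"beaker":((.636,.205),[(.01,.05,.0255)],[]),"loupe":((.386,-.212),[(.01,.03,.021)],[]),"green":((.427,-.108),[(.01,.06,.024),(.084,.094,.016)],[])}
for k,(c0,bs,tops) in bands.items():
    for n in Ws:
        w=Ws[n][0].reshape(-1,3); w=w[np.isfinite(w).all(1)]
        w=w[np.hypot(*(w[:,:2]-c0).T)<.05]; off={"top":0,"scene":.0018}[n]
        for lo,hi,r in bs:
            q=w[(w[:,2]-off>lo)&(w[:,2]-off<hi)][:,:2]
            if len(q)<6: continue
            s=least_squares(lambda c:np.hypot(*(q-c).T)-r,c0,loss="soft_l1",f_scale=.001)
            print(k,n,(lo,hi),s.x.round(4),len(q),"rms",np.sqrt(np.mean(s.fun**2)).round(4))
        for lo,hi in tops:
            q=w[(w[:,2]-off>lo)&(w[:,2]-off<hi)]
            if len(q): print(k,n,"top",((q.min(0)+q.max(0))/2).round(4),len(q))
```

```text
top [0.4411 0.2675] 0.0389 72
top [0.4593 0.1789] 0.0385 72
top [0.4768 0.0911] 0.0388 72
top [0.4955 0.0033] 0.0391 72
 spacing [0.0904 0.0895 0.0898]
scene [0.4422 0.267 ] 0.0395 72
scene [0.4605 0.1788] 0.0387 72
scene [0.4784 0.0906] 0.0394 72
scene [0.496  0.0026] 0.0403 62
 spacing [0.0901 0.09   0.0897]
amber top (0.02, 0.09) [0.6424 0.0862] 92 rms 0.0002
amber top (0.13, 0.146) [0.6429 0.0861] 25 rms 0.0019
amber top top [0.6415 0.0852 0.1496] 221
amber scene (0.02, 0.09) [0.6439 0.0851] 510 rms 0.0012
amber scene (0.13, 0.146) [0.6438 0.0848] 92 rms 0.0014
amber scene top [0.6427 0.0855 0.1516] 167
drop top (0.015, 0.055) [0.5315 0.4245] 159 rms 0.0041
drop top (0.08, 0.115) [0.5256 0.4118] 19 rms 0.0019
drop top top [0.5302 0.4216 0.1216] 8
drop scene (0.015, 0.055) [0.5339 0.4199] 363 rms 0.0042
drop scene (0.08, 0.115) [0.5336 0.4202] 70 rms 0.0008
drop scene top [0.5315 0.4218 0.1238] 10
yel top (0.01, 0.06) [ 0.5279 -0.185 ] 82 rms 0.0004
yel top (0.084, 0.094) [ 0.5279 -0.1848] 21 rms 0.0022
yel top top [ 0.5277 -0.1845  0.0973] 121
yel scene (0.01, 0.06) [ 0.5294 -0.1
[... 183 characters left out ...]
p (0.042, 0.049) [ 0.626  -0.0993] 9 rms 0.0036
vial top top [ 0.6301 -0.0969  0.0508] 32
vial scene (0.008, 0.036) [ 0.6305 -0.0984] 65 rms 0.002
vial scene (0.042, 0.049) [ 0.6301 -0.098 ] 14 rms 0.0015
vial scene top [ 0.6285 -0.0966  0.0527] 27
beaker top (0.01, 0.05) [0.64   0.1894] 225 rms 0.0101
beaker scene (0.01, 0.05) [0.6405 0.2072] 351 rms 0.0062
loupe top (0.01, 0.03) [ 0.3842 -0.2185] 149 rms 0.009
loupe scene (0.01, 0.03) [ 0.3883 -0.2178] 165 rms 0.007
green top (0.01, 0.06) [ 0.4285 -0.1169] 59 rms 0.0003
green top (0.084, 0.094) [ 0.4285 -0.1169] 9 rms 0.0003
green scene (0.01, 0.06) [ 0.4299 -0.1183] 274 rms 0.0012
green scene (0.084, 0.094) [ 0.4301 -0.1185] 46 rms 0.0011
```

```bash
cat >> h.py <<'E'
from scipy.spatial.transform import Rotation as Ro
def rot(s): q=s["ee_rot"]; return Ro.from_quat([q[1],q[2],q[3],q[0]]).as_matrix()
MY=np.array([.98,.2,0])  # desired jaw axis (perp. to row)
def rep(*targets):
    s=manip.get_state(); R=rot(s); p=np.array(s["position"])
    yaw=MY@R[:,1]; d=np.degrees(np.arctan2(np.dot(np.cross(R[:,1],MY),R[:,0]),R[:,1]@MY))
    print("clk",round(s["clock"],2),"p",p.round(4),"w",round(s["width"],4),"F",np.round(s["contact_force"],1),"xax",R[:,0].round(3),"yax",R[:,1].round(3),"zax",R[:,2].round(3),"turn",round(d,1),"q",np.round(s["qpos"],2))
    for t in targets: print(" ",t,"-> tool",(R.T@(np.array(t)-p)).round(4))
E
python3 - <<'E'
from h import *
W=cloud("scene",np.load("scene0.npz")["d"]).reshape(-1,3)
for nm,c,zs in (("amb",np.array([.6435,.0850]),np.arange(.08,.156,.005)),("yel",np.array([.5293,-.186]),np.arange(.05,.1,.005))):
    r=np.hypot(*(W[:,:2]-c).T); 
    print(nm,[(round(z,3),np.round(np.nanmedian(r[(abs(W[:,2]-.0018-z)<.0025)&(r<.04)]),4)) for z in zs])
rep([.643,.0857,.25],[.5285,-.1855,.2],[.5285,-.1855,.036])
E
```

```text
amb [(np.float64(0.08), np.float64(0.0308)), (np.float64(0.085), np.float64(0.0309)), (np.float64(0.09), np.float64(0.0306)), (np.float64(0.095), np.float64(0.0305)), (np.float64(0.1), np.float64(0.0307)), (np.float64(0.105), np.float64(0.0307)), (np.float64(0.11), np.float64(0.0298)), (np.float64(0.115), np.float64(0.0266)), (np.float64(0.12), np.float64(0.022)), (np.float64(0.125), np.float64(0.0203)), (np.float64(0.13), np.float64(0.0205)), (np.float64(0.135), np.float64(0.0204)), (np.float64(0.14), np.float64(0.0206)), (np.float64(0.145), np.float64(0.0203)), (np.float64(0.15), np.float64(0.015)), (np.float64(0.155), np.float64(0.0104))]
yel [(np.float64(0.05), np.float64(0.024)), (np.float64(0.055), np.float64(0.0232)), (np.float64(0.06), np.float64(0.0241)), (np.float64(0.065), np.float64(0.0237)), (np.float64(0.07), np.float64(0.0233)), (np.float64(0.075), np.float64(0.0203)), (np.float64(0.08), np.float64(0.017)), (np.float64(0.085), np.float64(0.0155)), (np.float64(0.09), np.float64(0.016)), (np.float64(0.095), np.float64(0.0139))]
clk 0.1 p [ 0.1454 -0.5558  0.2305] w 0.0857 F [ 0.5  0.4 -0.3] xax [-0.     0.002 -1.   ] yax [ 0.253 -0.967 -0.002] zax [-0.967 -0.253 -0.   ] turn -86.9 q [-1.44  0.28  1.51  0.    1.36 -0.12]
  [0.643, 0.0857, 0.25] -> tool [-0.0185 -0.4948 -0.6437]
  [0.5285, -0.1855, 0.2] -> tool [ 0.031  -0.2613 -0.4643]
  [0.5285, -0.1855, 0.036] -> tool [ 0.195  -0.261  -0.4643]
```

Call:
play_rows --plan '[[[0, 0.03, -0.04, -0.08, -10], [0, 0.03, -0.07, -0.13, -20], [0, 0.03, -0.1, -0.17, -30], [0, 0.03, -0.13, -0.21, -40], [0, 0.03, -0.16, -0.26, -48], [0, 0.03, -0.18, -0.3, -56], [0, 0.03, -0.2, -0.34, -64], [0, 0.03, -0.22, -0.38, -72], [0, 0.03, -0.24, -0.42, -80], [0, 0.03, -0.2613, -0.4643, -86.9], [0, 0.03, -0.2613, -0.4643, -86.9], [0, 0.03, -0.2613, -0.4643, -86.9]]]' --grip_force 30

```text
clock: 1.3
position: [0.5316, -0.1822, 0.2004]
ee_rot: [0.549, 0.447, 0.549, -0.445]
contact_force: [-0.7, -0.6, -0.5]
width: 0.0856
```

Run:
```python
from h import *
rep([.5285,-.1855,.036])
s=manip.get_state();R=rot(s);p=np.array(s["position"])
im,d=manip.get_image("wrist"); cv2.imwrite("pics/w1.png",im[:,:,::-1])
P=manip.camera_params("wrist");M=np.array(P["mount"]);K=P["intrinsics"]
v,u=np.mgrid[0:420,0:560]
C=np.stack([(u-K[0,2])/K[0,0]*d,(v-K[1,2])/K[1,1]*d,d],-1)
W=(C@M[:3,:3].T+M[:3,3])@R.T+p; W[d<=0]=np.nan
from scipy.optimize import least_squares
w=W.reshape(-1,3); w=w[np.isfinite(w).all(1)]; print("table",np.percentile(w[:,2],[5,30,50]).round(4))
c0=np.array([.5285,-.1855]); w=w[np.hypot(*(w[:,:2]-c0).T)<.05]
for lo,hi,r in((.01,.06,.024),(.084,.094,.016)):
    q=w[(w[:,2]>lo)&(w[:,2]<hi)][:,:2]
    if len(q)>5: s=least_squares(lambda c:np.hypot(*(q-c).T)-r,c0,loss="soft_l1",f_scale=.001); print(lo,s.x.round(4),len(q))
q=w[w[:,2]>.094]; print(len(q), (q.min(0)+q.max(0))/2)
```

```text
clk 1.3 p [ 0.5316 -0.1822  0.2004] w 0.0856 F [-0.7 -0.6 -0.5] xax [ 0.001  0.003 -1.   ] yax [0.979 0.205 0.002] zax [ 0.205 -0.979 -0.003] turn 0.3 q [-0.46  0.28  1.58  0.    1.28 -0.66]
  [0.5285, -0.1855, 0.036] -> tool [ 0.1644 -0.004   0.0031]
table [-7.485e-01 -1.300e-03 -3.000e-04]
0.01 [ 0.5287 -0.1869] 294
0.084 [ 0.5286 -0.1869] 90
33823 [ 0.52839198 -0.1817339   0.19829777]
```

View pics/w1.png

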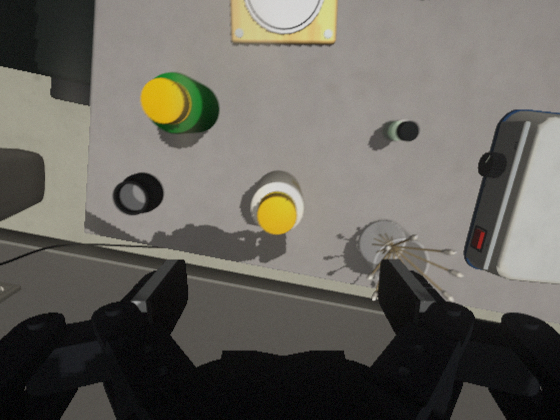

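The wrist view shows the yellow-capped bottle at (278,212), and its fit agrees with the fixed cameras. Descending.

Call:
play_rows --plan '[[[0, 0.04, -0.004, 0.004, 0], [0, 0.08, -0.004, 0.004, 0], [0, 0.12, -0.004, 0.004, 0], [0, 0.145, -0.004, 0.004, 0], [0, 0.164, -0.004, 0.004, 0], [0, 0.164, -0.004, 0.004, 0], [0, 0.164, -0.004, 0.004, 0]]]' --grip_force 30

```text
clock: 2.05
position: [0.5255, -0.189, 0.0365]
ee_rot: [0.547, 0.447, 0.549, -0.446]
contact_force: [0.5, 0.7, 0.3]
width: 0.0858
```

Call:
play_rows --plan '[[[0.3, 0, 0, 0, 0], [0.4, 0, 0, 0, 0], [0.6, 0, 0, 0, 0], [0.8, 0, 0, 0, 0], [0.8, 0, 0, 0, 0], [0.8, 0, 0, 0, 0], [0.8, 0, 0, 0, 0], [0.8, 0, 0, 0, 0]]]' --grip_force 30

```text
clock: 2.85
position: [0.5266, -0.1895, 0.0379]
ee_rot: [0.548, 0.447, 0.548, -0.446]
contact_force: [-0.4, -0.9, 6.8]
width: 0.0459
```

Run:
```python
from h import *
rep([.5285,-.1855,.20],[.4775,.091,.2],[.4775,.091,.048])
```

```text
clk 2.85 p [ 0.5266 -0.1895  0.0379] w 0.0459 F [-0.4 -0.9  6.8] xax [ 0.001  0.001 -1.   ] yax [0.979 0.203 0.001] zax [ 0.203 -0.979 -0.   ] turn 0.2 q [-0.47  0.43  1.81  0.    0.91 -0.68]
  [0.5285, -0.1855, 0.2] -> tool [-0.1621  0.0028 -0.0036]
  [0.4775, 0.091, 0.2] -> tool [-0.162   0.009  -0.2847]
  [0.4775, 0.091, 0.048] -> tool [-0.01    0.009  -0.2847]
```

Call:
play_rows --plan '[[[0.8, -0.01, 0, 0, 0], [0.8, -0.03, 0, 0, 0], [0.8, -0.06, 0, 0, 0], [0.8, -0.09, 0, 0, 0], [0.8, -0.12, 0, 0, 0], [0.8, -0.12, 0, 0, 0], [0.8, -0.12, 0, 0, 0], [0.8, -0.12, 0, 0, 0]]]'

```text
clock: 3.65
position: [0.5253, -0.189, 0.1566]
ee_rot: [0.547, 0.446, 0.549, -0.446]
contact_force: [0.2, -0.1, -1.7]
width: 0.046
```

```bash
cat >> h.py <<'E'
from scipy.optimize import least_squares
def wcloud(save=None):
    s=manip.get_state();R=rot(s);p=np.array(s["position"])
    im,d=manip.get_image("wrist")
    if save: cv2.imwrite(save,im[:,:,::-1])
    P=manip.camera_params("wrist");M=np.array(P["mount"]);K=P["intrinsics"]
    v,u=np.mgrid[0:420,0:560]
    C=np.stack([(u-K[0,2])/K[0,0]*d,(v-K[1,2])/K[1,1]*d,d],-1)
    T=C@M[:3,:3].T+M[:3,3]; W=T@R.T+p; W[d<=0]=np.nan; T[d<=0]=np.nan
    return im,T,W
E
python3 - <<'E'
from h import *
for i in range(3):
    rep()
    im,T,W=wcloud("pics/w2.png" if i==0 else None)
# yellow cap in tool frame
    hsv=cv2.cvtColor(im,cv2.COLOR_RGB2HSV); m=(hsv[...,0]>20)&(hsv[...,0]<32)&(hsv[...,1]>180)
    q=T[m]; q=q[np.isfinite(q).all(1)&(abs(q[:,0]+.06)<.06)&(np.hypot(q[:,1],q[:,2])<.06)]; print(len(q),np.percentile(q,[2,50,98],axis=0).round(4))
im,d=manip.get_image("scene"); cv2.imwrite("pics/s2.png",im[:,:,::-1])
E
```

```text
clk 3.65 p [ 0.5253 -0.189   0.1566] w 0.046 F [ 0.2 -0.1 -1.7] xax [-0.002  0.002 -1.   ] yax [ 0.979  0.203 -0.002] zax [ 0.203 -0.979 -0.002] turn 0.2 q [-0.47  0.3   1.66  0.    1.18 -0.68]
6863 [[-0.0753 -0.0148 -0.0182]
 [-0.0595 -0.0003 -0.0097]
 [-0.0425  0.0138  0.0011]]
clk 3.7 p [ 0.5253 -0.189   0.1564] w 0.046 F [-0.3  0.5 -2.3] xax [-0.003  0.002 -1.   ] yax [ 0.979  0.203 -0.002] zax [ 0.203 -0.979 -0.003] turn 0.2 q [-0.47  0.3   1.66  0.    1.18 -0.68]
6903 [[-0.0754 -0.0148 -0.0182]
 [-0.0595 -0.0003 -0.0098]
 [-0.0426  0.0138  0.001 ]]
clk 3.75 p [ 0.5254 -0.189   0.1563] w 0.046 F [ 0.4 -0.2 -1.6] xax [-0.003  0.002 -1.   ] yax [ 0.979  0.203 -0.002] zax [ 0.203 -0.979 -0.003] turn 0.2 q [-0.47  0.31  1.66  0.    1.18 -0.68]
6880 [[-0.0754 -0.0149 -0.0181]
 [-0.0595 -0.0003 -0.0097]
 [-0.0425  0.0137  0.0011]]
```

View pics/w2.png

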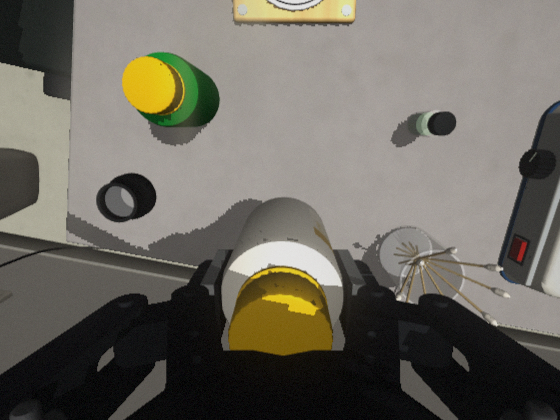

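View pics/s2.png

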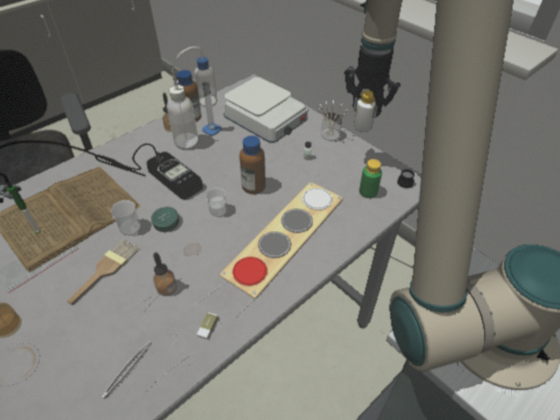

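The bottle hangs upright in the jaws, with the cap at (280,310) in the wrist view. Carrying it to the grey mat next to white.

Run:
```python
from h import *
rep([.478,.0884,.157])
```

```text
clk 3.85 p [ 0.5258 -0.1892  0.1566] w 0.0459 F [ 0.1 -0.2 -1.5] xax [-0.002  0.002 -1.   ] yax [ 0.979  0.203 -0.001] zax [ 0.203 -0.979 -0.002] turn 0.2 q [-0.47  0.3   1.66  0.    1.18 -0.68]
  [0.478, 0.0884, 0.157] -> tool [ 2.000e-04  9.600e-03 -2.816e-01]
```

Call:
play_rows --plan '[[[0.8, 0, 0.001, -0.02, 0], [0.8, 0, 0.002, -0.055, 0], [0.8, 0, 0.003, -0.095, 0], [0.8, 0, 0.005, -0.135, 0], [0.8, 0, 0.006, -0.175, 0], [0.8, 0, 0.008, -0.215, 0], [0.8, 0, 0.009, -0.25, 0], [0.8, 0, 0.0096, -0.272, 0], [0.8, 0, 0.0096, -0.2816, 0], [0.8, 0, 0.0096, -0.2816, 0], [0.8, 0, 0.0096, -0.2816, 0], [0.8, 0, 0.0096, -0.2816, 0]]]'

```text
clock: 5.05
position: [0.4782, 0.0874, 0.1571]
ee_rot: [0.547, 0.447, 0.549, -0.447]
contact_force: [0.2, 0.6, -1.2]
width: 0.046
```

Run:
```python
from h import *
rep([.478,.0884,.157],[.478,.0884,.048])
im,d=manip.get_image("scene"); cv2.imwrite("pics/s3.png",im[:,:,::-1])
rep()
```

```text
clk 5.05 p [0.4782 0.0874 0.1571] w 0.046 F [ 0.2  0.6 -1.2] xax [-0.002  0.001 -1.   ] yax [ 0.979  0.202 -0.002] zax [ 0.202 -0.979 -0.002] turn 0.1 q [ 0.04  0.2   1.81  0.    1.14 -0.17]
  [0.478, 0.0884, 0.157] -> tool [ 0.0001 -0.0001 -0.001 ]
  [0.478, 0.0884, 0.048] -> tool [ 1.091e-01  1.000e-04 -8.000e-04]
clk 5.1 p [0.4783 0.0874 0.1571] w 0.0464 F [ 0.2 -0.4 -1.4] xax [-0.002  0.001 -1.   ] yax [ 0.979  0.202 -0.002] zax [ 0.202 -0.979 -0.002] turn 0.1 q [ 0.04  0.2   1.81  0.    1.14 -0.17]
```

View pics/s3.png

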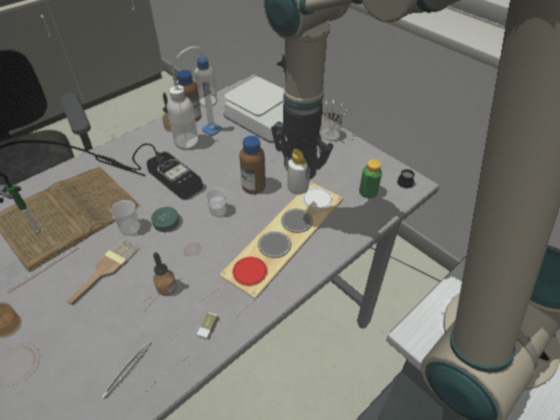

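The scene view shows the bottle hanging at (298,172) over the second mat from white, clear of the amber bottle. Lowering.

Call:
play_rows --plan '[[[0.8, 0.02, 0, -0.001, 0], [0.8, 0.045, 0, -0.001, 0], [0.8, 0.07, 0, -0.001, 0], [0.8, 0.088, 0, -0.001, 0], [0.8, 0.097, 0, -0.001, 0], [0.8, 0.101, 0, -0.001, 0], [0.8, 0.104, 0, -0.001, 0], [0.8, 0.104, 0, -0.001, 0], [0.8, 0.104, 0, -0.001, 0]]]'

```text
clock: 6.0
position: [0.4785, 0.0885, 0.0538]
ee_rot: [0.548, 0.447, 0.549, -0.446]
contact_force: [-0.1, -0.4, -1.0]
width: 0.046
```

Call:
play_rows --plan '[[[0.8, 0.001, 0, 0, 0], [0.8, 0.002, 0, 0, 0], [0.8, 0.003, 0, 0, 0], [0.8, 0.004, 0, 0, 0], [0.8, 0.004, 0, 0, 0], [0.8, 0.004, 0, 0, 0]]]'

```text
clock: 6.6
position: [0.4785, 0.0885, 0.0497]
ee_rot: [0.548, 0.447, 0.549, -0.446]
contact_force: [-0.1, 0.6, -1.7]
width: 0.046
```

Run:
```python
from h import *
rep([.478,.0884,.048])
```

```text
clk 6.6 p [0.4785 0.0885 0.0497] w 0.046 F [-0.1  0.6 -1.7] xax [-0.     0.001 -1.   ] yax [ 0.979  0.202 -0.   ] zax [ 0.202 -0.979 -0.001] turn 0.1 q [ 0.04  0.32  1.95  0.    0.86 -0.17]
  [0.478, 0.0884, 0.048] -> tool [ 0.0017 -0.0005 -0.    ]
```

Call:
play_rows --plan '[[[0.8, 0.001, 0, 0, 0], [0.8, 0.002, 0, 0, 0], [0.8, 0.002, 0, 0, 0], [0.8, 0.002, 0, 0, 0]]]'

```text
clock: 7.0
position: [0.4788, 0.0885, 0.0489]
ee_rot: [0.548, 0.447, 0.548, -0.446]
contact_force: [-2.4, -0.1, 7.8]
width: 0.0462
```

Call:
play_rows --plan '[[[0.4, 0, 0, 0, 0], [0.3, 0, 0, 0, 0], [0.2, 0, 0, 0, 0], [0.1, 0, 0, 0, 0], [0, 0, 0, 0, 0], [0, 0, 0, 0, 0], [0, 0, 0, 0, 0]]]'

```text
clock: 7.7
position: [0.4788, 0.0885, 0.0488]
ee_rot: [0.548, 0.447, 0.548, -0.446]
contact_force: [-0.7, -0.2, 0.3]
width: 0.0852
```

Call:
play_rows --plan '[[[0, -0.02, 0, 0, 0], [0, -0.06, 0, 0, 0], [0, -0.1, 0, 0, 0], [0, -0.14, 0, 0, 0], [0, -0.14, 0, 0, 0]]]'

```text
clock: 8.2
position: [0.4826, 0.0885, 0.1944]
ee_rot: [0.551, 0.45, 0.545, -0.443]
contact_force: [0.6, 0.6, -0.1]
width: 0.0856
```

Run:
```python
from h import *
rep([.643,.0857,.26])
im,T,W=wcloud("pics/w4.png")
w=W.reshape(-1,3); w=w[np.isfinite(w).all(1)]
def fit(c0,bs):
    for lo,hi,r in bs:
        q=w[(np.hypot(*(w[:,:2]-c0).T)<.045)&(w[:,2]>lo)&(w[:,2]<hi)][:,:2]
        if len(q)>8:
            s=least_squares(lambda c:np.hypot(*(q-c).T)-r,c0,loss="soft_l1",f_scale=.001); print(c0,lo,s.x.round(4),len(q))
fit(np.array([.4775,.091]),[(.02,.075,.024),(.095,.106,.016)])
fit(np.array([.643,.0857]),[(.02,.09,.031),(.13,.146,.0208)])
```

```text
clk 8.2 p [0.4826 0.0885 0.1944] w 0.0856 F [ 0.6  0.6 -0.1] xax [ 0.012  0.002 -1.   ] yax [0.979 0.202 0.012] zax [ 0.202 -0.979  0.001] turn 0.1 q [ 0.04  0.17  1.75  0.    1.21 -0.17]
  [0.643, 0.0857, 0.26] -> tool [-0.0637  0.1573  0.0352]
[0.4775 0.091 ] 0.02 [0.479  0.0909] 333
[0.4775 0.091 ] 0.095 [0.479  0.0908] 112
[0.643  0.0857] 0.02 [0.6433 0.0843] 2496
[0.643  0.0857] 0.13 [0.6435 0.084 ] 1029
```

View pics/w4.png

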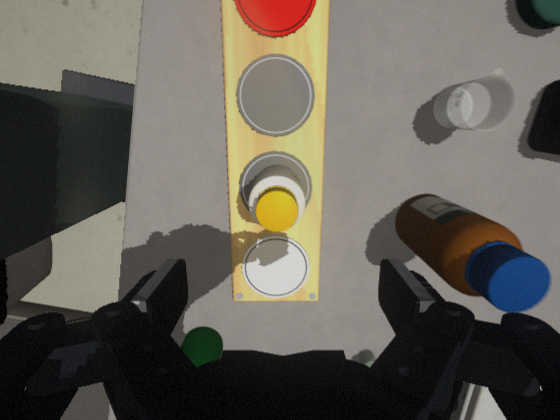

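Yellow-capped bottle stands within about 2 mm of its mat's centre. Now the amber bottle.

Call:
play_rows --plan '[[[0, -0.03, 0.01, 0.005, 0], [0, -0.05, 0.05, 0.015, 0], [0, -0.05, 0.09, 0.025, 0], [0, -0.05, 0.13, 0.033, 0], [0, -0.05, 0.1573, 0.035, 0], [0, -0.05, 0.1573, 0.035, 0], [0, -0.05, 0.1573, 0.035, 0], [0, -0.05, 0.1573, 0.035, 0]]]'

```text
clock: 9.05
position: [0.6399, 0.0858, 0.2416]
ee_rot: [0.549, 0.448, 0.547, -0.445]
contact_force: [-1.5, -0.5, 0.7]
width: 0.0853
```

Run:
```python
from h import *
rep([.6435,.0848,.13],[.6435,.0848,.121])
```

```text
clk 9.05 p [0.6399 0.0858 0.2416] w 0.0853 F [-1.5 -0.5  0.7] xax [ 0.004  0.001 -1.   ] yax [0.979 0.202 0.004] zax [ 0.202 -0.979 -0.001] turn 0.1 q [ 0.02  0.38  1.33  0.    1.43 -0.18]
  [0.6435, 0.0848, 0.13] -> tool [0.1116 0.0029 0.0018]
  [0.6435, 0.0848, 0.121] -> tool [0.1206 0.0028 0.0018]
```

Call:
play_rows --plan '[[[0, 0.03, 0.003, 0.002, 0], [0, 0.06, 0.003, 0.002, 0], [0, 0.09, 0.003, 0.002, 0], [0, 0.11, 0.003, 0.002, 0], [0, 0.12, 0.003, 0.002, 0], [0, 0.12, 0.003, 0.002, 0], [0, 0.12, 0.003, 0.002, 0]]]'

```text
clock: 9.75
position: [0.644, 0.0847, 0.1228]
ee_rot: [0.549, 0.448, 0.547, -0.445]
contact_force: [0.0, -0.6, 1.2]
width: 0.0855
```

Run:
```python
from h import *
rep([.6435,.0848,.121])
```

```text
clk 9.75 p [0.644  0.0847 0.1228] w 0.0855 F [ 0.  -0.6  1.2] xax [ 0.006  0.002 -1.   ] yax [0.979 0.202 0.006] zax [ 0.202 -0.979 -0.   ] turn 0.1 q [ 0.02  0.46  1.5   0.    1.18 -0.18]
  [0.6435, 0.0848, 0.121] -> tool [ 0.0018 -0.0005 -0.0002]
```

Call:
play_rows --plan '[[[0.3, 0.001, 0, 0, 0], [0.45, 0.001, 0, 0, 0], [0.6, 0.001, 0, 0, 0], [0.8, 0.001, 0, 0, 0], [0.9, 0.001, 0, 0, 0], [0.9, 0.001, 0, 0, 0], [0.9, 0.001, 0, 0, 0], [0.9, 0.001, 0, 0, 0]]]' --grip_force 50

```text
clock: 10.55
position: [0.6442, 0.0846, 0.1229]
ee_rot: [0.55, 0.448, 0.547, -0.445]
contact_force: [-1.4, -0.4, 5.3]
width: 0.0406
```

Run:
```python
from h import *
rep()
```

```text
clk 10.55 p [0.6442 0.0846 0.1229] w 0.0406 F [-1.4 -0.4  5.3] xax [ 0.007  0.001 -1.   ] yax [0.979 0.202 0.007] zax [ 0.202 -0.979 -0.   ] turn 0.1 q [ 0.02  0.45  1.5   0.    1.18 -0.18]
```

Call:
play_rows --plan '[[[0.9, -0.01, 0, 0, 0], [0.9, -0.03, 0, 0, 0], [0.9, -0.055, 0, 0, 0], [0.9, -0.08, 0, 0, 0], [0.9, -0.1, 0, 0, 0], [0.9, -0.1, 0, 0, 0], [0.9, -0.1, 0, 0, 0], [0.9, -0.1, 0, 0, 0]]]'

```text
clock: 11.35
position: [0.6424, 0.0845, 0.2209]
ee_rot: [0.549, 0.448, 0.548, -0.446]
contact_force: [0.3, -0.2, -3.8]
width: 0.0399
```

Run:
```python
from h import *
rep([.442,.267,.223])
im,d=manip.get_image("scene"); cv2.imwrite("pics/s5.png",im[:,:,::-1])
W=cloud("scene",d).reshape(-1,3); q=W[(np.hypot(W[:,0]-.6442,W[:,1]-.0846)<.05)&(W[:,2]>.05)&(W[:,2]<.2)]
print("bottom z",np.percentile(q[:,2],[0.5,2]).round(4))
for lo,hi in((.11,.15),(.15,.19)):
  p=q[(q[:,2]>lo)&(q[:,2]<hi)][:,:2]; s=least_squares(lambda c:np.hypot(*(p-c).T)-.031,[.644,.085],loss="soft_l1",f_scale=.001); print(lo,s.x.round(4))
```

```text
clk 11.35 p [0.6424 0.0845 0.2209] w 0.0399 F [ 0.3 -0.2 -3.8] xax [ 0.003  0.001 -1.   ] yax [0.979 0.202 0.003] zax [ 0.202 -0.979 -0.001] turn 0.1 q [ 0.02  0.39  1.36  0.    1.39 -0.18]
  [0.442, 0.267, 0.223] -> tool [-0.0024 -0.1594 -0.2193]
bottom z [0.1002 0.1042]
0.11 [0.642  0.0849]
0.15 [0.6423 0.0849]
```

View pics/s5.png

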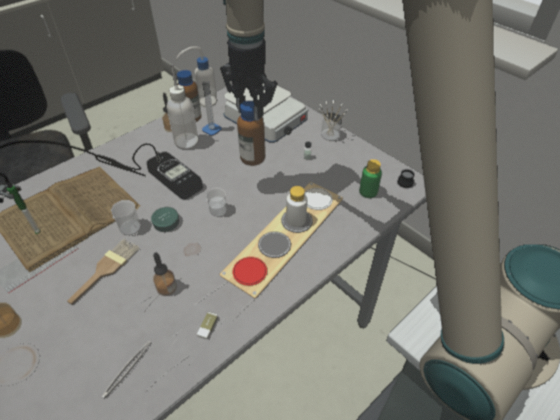

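Amber bottle hangs upright at (251,140), well centred. Carrying it to the red mat.

Call:
play_rows --plan '[[[0.9, 0, -0.015, -0.02, 0], [0.9, 0, -0.035, -0.048, 0], [0.9, 0, -0.057, -0.078, 0], [0.9, 0, -0.079, -0.108, 0], [0.9, 0, -0.1, -0.138, 0], [0.9, 0, -0.12, -0.165, 0], [0.9, 0, -0.137, -0.188, 0], [0.9, 0, -0.15, -0.206, 0], [0.9, 0, -0.157, -0.216, 0], [0.9, 0, -0.1594, -0.2193, 0], [0.9, 0, -0.1594, -0.2193, 0], [0.9, 0, -0.1594, -0.2193, 0]]]'

```text
clock: 12.6
position: [0.443, 0.2664, 0.2203]
ee_rot: [0.549, 0.448, 0.547, -0.446]
contact_force: [-0.0, -0.7, -3.8]
width: 0.0402
```

Run:
```python
from h import *
rep([.442,.267,.137],[.442,.267,.134])
```

```text
clk 12.6 p [0.443  0.2664 0.2203] w 0.0402 F [-0.  -0.7 -3.8] xax [ 0.003  0.001 -1.   ] yax [0.979 0.201 0.003] zax [ 0.201 -0.98  -0.   ] turn 0.1 q [ 0.41  0.19  1.65 -0.    1.3   0.2 ]
  [0.442, 0.267, 0.137] -> tool [ 0.0833 -0.0011 -0.0007]
  [0.442, 0.267, 0.134] -> tool [ 0.0863 -0.0011 -0.0007]
```

Call:
play_rows --plan '[[[0.9, 0.015, -0.001, -0.001, 0], [0.9, 0.035, -0.001, -0.001, 0], [0.9, 0.055, -0.001, -0.001, 0], [0.9, 0.068, -0.001, -0.001, 0], [0.9, 0.075, -0.001, -0.001, 0], [0.9, 0.079, -0.001, -0.001, 0], [0.9, 0.081, -0.001, -0.001, 0], [0.9, 0.081, -0.001, -0.001, 0], [0.9, 0.081, -0.001, -0.001, 0]]]'

```text
clock: 13.5
position: [0.4426, 0.2675, 0.14]
ee_rot: [0.549, 0.448, 0.547, -0.445]
contact_force: [0.1, -0.1, -2.7]
width: 0.0403
```

Call:
play_rows --plan '[[[0.9, 0.001, 0, 0, 0], [0.9, 0.002, 0, 0, 0], [0.9, 0.003, 0, 0, 0], [0.9, 0.004, 0, 0, 0], [0.9, 0.004, 0, 0, 0], [0.9, 0.004, 0, 0, 0]]]'

```text
clock: 14.1
position: [0.4425, 0.2674, 0.1359]
ee_rot: [0.549, 0.448, 0.547, -0.446]
contact_force: [-0.0, -0.6, -3.4]
width: 0.0398
```

Call:
play_rows --plan '[[[0.9, 0.0007, 0, 0, 0], [0.9, 0.0014, 0, 0, 0], [0.9, 0.002, 0, 0, 0], [0.9, 0.002, 0, 0, 0], [0.9, 0.002, 0, 0, 0]]]'

```text
clock: 14.6
position: [0.4425, 0.2674, 0.134]
ee_rot: [0.549, 0.448, 0.547, -0.446]
contact_force: [-0.3, -0.1, -1.9]
width: 0.04
```

Call:
play_rows --plan '[[[0.9, 0.0007, 0, 0, 0], [0.9, 0.0014, 0, 0, 0], [0.9, 0.0014, 0, 0, 0], [0.9, 0.0014, 0, 0, 0]]]'

```text
clock: 15.0
position: [0.4425, 0.2676, 0.1339]
ee_rot: [0.549, 0.448, 0.547, -0.445]
contact_force: [-2.1, -1.6, 6.9]
width: 0.0404
```

Contact, gently. Releasing and backing off.

Call:
play_rows --plan '[[[0.5, 0, 0, 0, 0], [0.4, 0, 0, 0, 0], [0.3, 0, 0, 0, 0], [0.15, 0, 0, 0, 0], [0, 0, 0, 0, 0], [0, 0, 0, 0, 0], [0, 0, 0, 0, 0]]]'

```text
clock: 15.7
position: [0.4425, 0.2676, 0.1338]
ee_rot: [0.549, 0.448, 0.547, -0.445]
contact_force: [0.0, 0.8, 0.7]
width: 0.0853
```

Call:
play_rows --plan '[[[0, -0.02, 0, 0, 0], [0, -0.05, 0, 0, 0], [0, -0.08, 0, 0, 0], [0, -0.1, 0, 0, 0], [0, -0.1, 0, 0, 0], [0, -0.1, 0, 0, 0]]]'

```text
clock: 16.3
position: [0.4418, 0.2673, 0.2335]
ee_rot: [0.549, 0.448, 0.547, -0.445]
contact_force: [0.5, -0.4, 0.1]
width: 0.0857
```

Run:
```python
from h import *
rep([.533,.4205,.22])
im,T,W=wcloud("pics/w6.png")
w=W.reshape(-1,3); w=w[np.isfinite(w).all(1)]
im,d=manip.get_image("scene"); cv2.imwrite("pics/s6.png",im[:,:,::-1])
W2=cloud("scene",d).reshape(-1,3); W2=W2[np.isfinite(W2).all(1)]
for nm,w in(("w",w),("s",W2)):
  for c0,bs in(((.442,.267),[(.02,.1,.031),(.14,.157,.0208)]),((.533,.4205),[(.015,.06,.0215),(.08,.115,.007)])):
    for lo,hi,r in bs:
        c0=np.array(c0);q=w[(np.hypot(*(w[:,:2]-c0).T)<.04)&(w[:,2]>lo)&(w[:,2]<hi)][:,:2]
        if len(q)>8:
            s=least_squares(lambda c:np.hypot(*(q-c).T)-r,c0,loss="soft_l1",f_scale=.001); print(nm,c0,lo,s.x.round(4),len(q),np.sqrt(np.mean(s.fun**2)).round(4))
```

```text
clk 16.3 p [0.4418 0.2673 0.2335] w 0.0857 F [ 0.5 -0.4  0.1] xax [ 0.005  0.002 -1.   ] yax [0.979 0.202 0.005] zax [ 0.202 -0.979 -0.001] turn 0.1 q [ 0.41  0.18  1.63 -0.    1.33  0.21]
  [0.533, 0.4205, 0.22] -> tool [ 0.0142  0.1201 -0.1316]
w [0.442 0.267] 0.02 [0.4414 0.2672] 406 0.0001
w [0.442 0.267] 0.14 [0.4415 0.2668] 211 0.0001
w [0.533  0.4205] 0.015 [0.5345 0.422 ] 1357 0.0041
w [0.533  0.4205] 0.08 [0.5329 0.4208] 332 0.0005
s [0.442 0.267] 0.02 [0.442  0.2679] 672 0.0008
s [0.442 0.267] 0.14 [0.4421 0.2679] 115 0.0007
s [0.533  0.4205] 0.015 [0.5339 0.4201] 389 0.0046
s [0.533  0.4205] 0.08 [0.5337 0.4205] 69 0.0009
```

View pics/w6.png

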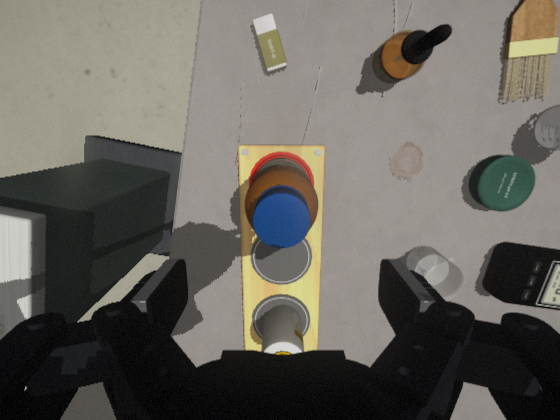

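View pics/s6.png

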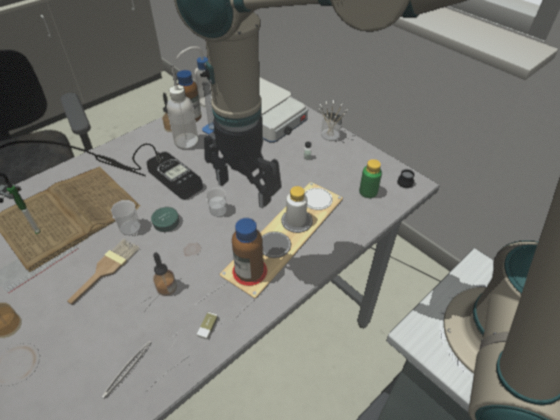

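Amber bottle stands centred on red. Next the dropper bottle, at (403,55) in the wrist view with its bulb at (433,37).

Call:
play_rows --plan '[[[0, 0, 0.03, -0.03, 0], [0, 0.01, 0.06, -0.06, 0], [0, 0.01, 0.09, -0.095, 0], [0, 0.01, 0.11, -0.12, 0], [0, 0.01, 0.1203, -0.1316, 0], [0, 0.01, 0.1203, -0.1316, 0], [0, 0.01, 0.1203, -0.1316, 0], [0, 0.01, 0.1203, -0.1316, 0]]]'

```text
clock: 17.2
position: [0.5317, 0.4189, 0.2221]
ee_rot: [0.548, 0.447, 0.547, -0.447]
contact_force: [0.2, -0.6, 0.5]
width: 0.0856
```

Run:
```python
from h import *
rep([.5333,.4205,.13],[.5333,.4205,.082])
```

```text
clk 17.2 p [0.5317 0.4189 0.2221] w 0.0856 F [ 0.2 -0.6  0.5] xax [ 0.001 -0.001 -1.   ] yax [0.98  0.201 0.001] zax [ 0.201 -0.98   0.001] turn 0.1 q [ 0.57  0.44  1.28 -0.    1.42  0.36]
  [0.5333, 0.4205, 0.13] -> tool [ 0.0921  0.0018 -0.0013]
  [0.5333, 0.4205, 0.082] -> tool [ 0.1401  0.0018 -0.0014]
```

Call:
play_rows --plan '[[[0, 0.03, 0.002, -0.001, 0], [0, 0.06, 0.002, -0.001, 0], [0, 0.09, 0.002, -0.001, 0], [0, 0.115, 0.002, -0.001, 0], [0, 0.13, 0.002, -0.001, 0], [0, 0.14, 0.002, -0.001, 0], [0, 0.14, 0.002, -0.001, 0], [0, 0.14, 0.002, -0.001, 0]]]'

```text
clock: 18.0
position: [0.5339, 0.42, 0.083]
ee_rot: [0.548, 0.447, 0.547, -0.447]
contact_force: [0.1, 0.7, 0.7]
width: 0.0853
```

Run:
```python
from h import *
rep([.5333,.4205,.082])
```

```text
clk 18.0 p [0.5339 0.42   0.083 ] w 0.0853 F [0.1 0.7 0.7] xax [ 0.002 -0.    -1.   ] yax [0.98  0.201 0.002] zax [ 0.201 -0.98   0.001] turn 0.0 q [ 0.56  0.53  1.47 -0.    1.13  0.36]
  [0.5333, 0.4205, 0.082] -> tool [ 0.001  -0.0005 -0.0006]
```

Call:
play_rows --plan '[[[0.3, 0, 0, 0, 0], [0.5, 0, 0, 0, 0], [0.6, 0, 0, 0, 0], [0.68, 0, 0, 0, 0], [0.74, 0, 0, 0, 0], [0.78, 0, 0, 0, 0], [0.82, 0, 0, 0, 0], [0.86, 0, 0, 0, 0], [0.95, 0, 0, 0, 0], [1, 0, 0, 0, 0], [1, 0, 0, 0, 0], [1, 0, 0, 0, 0]]]' --grip_force 30

```text
clock: 19.2
position: [0.5339, 0.42, 0.0829]
ee_rot: [0.548, 0.447, 0.547, -0.447]
contact_force: [-0.1, -0.2, 0.1]
width: 0.0112
```

Call:
play_rows --plan '[[[1, -0.01, 0, 0, 0], [1, -0.03, 0, 0, 0], [1, -0.06, 0, 0, 0], [1, -0.09, 0, 0, 0], [1, -0.12, 0, 0, 0], [1, -0.15, 0, 0, 0], [1, -0.175, 0, 0, 0], [1, -0.185, 0, 0, 0], [1, -0.185, 0, 0, 0], [1, -0.185, 0, 0, 0], [1, -0.185, 0, 0, 0]]]'

```text
clock: 20.3
position: [0.5328, 0.4196, 0.2659]
ee_rot: [0.548, 0.446, 0.548, -0.448]
contact_force: [0.6, 0.2, -1.3]
width: 0.0114
```

Run:
```python
from h import *
rep([.460,.179,.268])
im,d=manip.get_image("scene"); cv2.imwrite("pics/s7.png",im[:,:,::-1])
p=manip.get_state()["position"]
W=cloud("scene",d).reshape(-1,3); q=W[(np.hypot(W[:,0]-p[0],W[:,1]-p[1])<.045)&(W[:,2]>.12)&(W[:,2]<.26)]
print("bottom z",np.percentile(q[:,2],[0.5,2]).round(4))
for lo,hi in((.19,.215),(.215,.245)):
  k=q[(q[:,2]>lo)&(q[:,2]<hi)][:,:2]; s=least_squares(lambda c:np.hypot(*(k-c).T)-.0215,p[:2],loss="soft_l1",f_scale=.001); print(lo,s.x.round(4),len(k),np.sqrt(np.mean(s.fun**2)).round(4))
rep()
```

```text
clk 20.3 p [0.5328 0.4196 0.2659] w 0.0114 F [ 0.6  0.2 -1.3] xax [-0.001 -0.002 -1.   ] yax [ 0.98   0.201 -0.002] zax [ 0.201 -0.98   0.002] turn 0.0 q [ 0.57  0.42  1.2  -0.    1.52  0.36]
  [0.46, 0.179, 0.268] -> tool [-0.0015 -0.1196  0.2211]
bottom z [0.1854 0.1883]
0.19 [0.5325 0.4206] 233 0.0008
0.215 [0.5367 0.4194] 416 0.0049
clk 20.35 p [0.5329 0.4196 0.2659] w 0.011 F [ 0.1  0.5 -0.8] xax [-0.001 -0.002 -1.   ] yax [ 0.98   0.201 -0.001] zax [ 0.201 -0.98   0.002] turn 0.0 q [ 0.57  0.42  1.2  -0.    1.52  0.36]
```

View pics/s7.png

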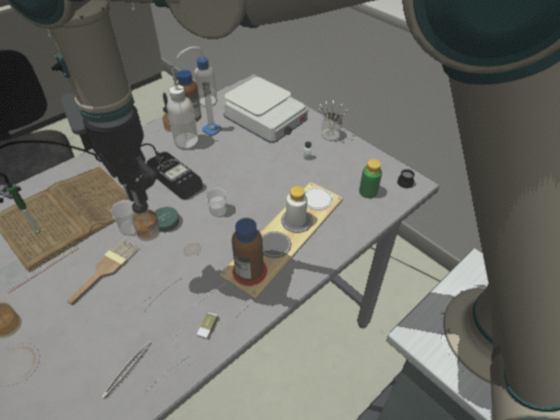

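Dropper bottle is held upright at (146,222). Carrying over to the grey mat next to red.

Call:
play_rows --plan '[[[1, -0.003, -0.01, 0.018, 0], [1, -0.003, -0.026, 0.046, 0], [1, -0.003, -0.042, 0.077, 0], [1, -0.003, -0.058, 0.107, 0], [1, -0.003, -0.075, 0.138, 0], [1, -0.003, -0.09, 0.167, 0], [1, -0.003, -0.103, 0.19, 0], [1, -0.003, -0.112, 0.207, 0], [1, -0.002, -0.118, 0.218, 0], [1, -0.002, -0.1196, 0.2211, 0], [1, -0.002, -0.1196, 0.2211, 0], [1, -0.002, -0.1196, 0.2211, 0]]]'

```text
clock: 21.55
position: [0.4604, 0.1798, 0.2684]
ee_rot: [0.548, 0.446, 0.548, -0.448]
contact_force: [-1.4, 0.7, -1.2]
width: 0.0114
```

Run:
```python
from h import *
rep([.460,.179,.094])
```

```text
clk 21.55 p [0.4604 0.1798 0.2684] w 0.0114 F [-1.4  0.7 -1.2] xax [-0.001 -0.002 -1.   ] yax [ 0.98   0.201 -0.001] zax [ 0.201 -0.98   0.001] turn 0.1 q [ 0.23  0.13  1.6  -0.    1.41  0.03]
  [0.46, 0.179, 0.094] -> tool [ 0.1744 -0.0004  0.0004]
```

Call:
play_rows --plan '[[[1, 0.02, 0, 0, 0], [1, 0.045, 0, 0, 0], [1, 0.07, 0, 0, 0], [1, 0.095, 0, 0, 0], [1, 0.12, 0, 0, 0], [1, 0.14, 0, 0, 0], [1, 0.155, 0, 0, 0], [1, 0.164, 0, 0, 0], [1, 0.168, 0, 0, 0], [1, 0.168, 0, 0, 0], [1, 0.168, 0, 0, 0]]]'

```text
clock: 22.65
position: [0.461, 0.1798, 0.101]
ee_rot: [0.548, 0.447, 0.548, -0.447]
contact_force: [0.6, 0.2, -0.2]
width: 0.0115
```

Call:
play_rows --plan '[[[1, 0.001, 0, 0, 0], [1, 0.002, 0, 0, 0], [1, 0.003, 0, 0, 0], [1, 0.004, 0, 0, 0], [1, 0.004, 0, 0, 0], [1, 0.004, 0, 0, 0]]]'

```text
clock: 23.25
position: [0.4609, 0.1798, 0.0969]
ee_rot: [0.548, 0.447, 0.548, -0.447]
contact_force: [0.3, -0.8, -1.2]
width: 0.0113
```

Run:
```python
from h import *
rep([.460,.179,.094])
im,d=manip.get_image("scene"); cv2.imwrite("pics/s8.png",im[:,:,::-1])
```

```text
clk 23.25 p [0.4609 0.1798 0.0969] w 0.0113 F [ 0.3 -0.8 -1.2] xax [ 0.    -0.001 -1.   ] yax [0.98  0.201 0.   ] zax [ 0.201 -0.98   0.001] turn 0.1 q [ 0.23  0.27  1.88 -0.    0.99  0.03]
  [0.46, 0.179, 0.094] -> tool [ 0.0029 -0.0011  0.0006]
```

View pics/s8.png

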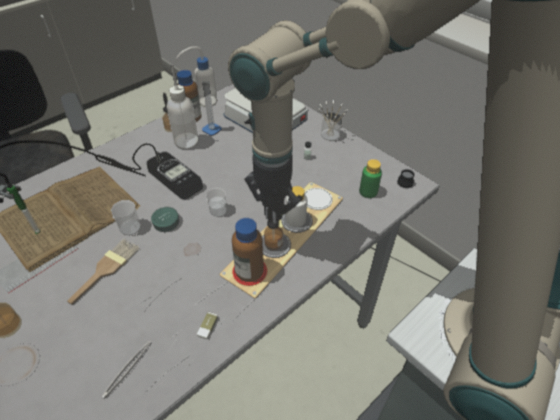

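The dropper bottle is at (274,240), just above its mat between the amber and yellow-capped bottles. Easing down the last 3 mm.

Call:
play_rows --plan '[[[1, 0.001, 0, 0, 0], [1, 0.0018, 0, 0, 0], [1, 0.0025, 0, 0, 0], [1, 0.0025, 0, 0, 0], [1, 0.0025, 0, 0, 0]]]'

```text
clock: 23.8
position: [0.4609, 0.1798, 0.0944]
ee_rot: [0.548, 0.447, 0.548, -0.447]
contact_force: [-0.1, 0.8, 0.0]
width: 0.0114
```

Call:
play_rows --plan '[[[1, 0.0005, 0, 0, 0], [1, 0.001, 0, 0, 0], [1, 0.0015, 0, 0, 0], [1, 0.0015, 0, 0, 0]]]'

```text
clock: 24.2
position: [0.4612, 0.1799, 0.0937]
ee_rot: [0.549, 0.447, 0.547, -0.447]
contact_force: [-1.3, -0.4, 5.2]
width: 0.0116
```

Call:
play_rows --plan '[[[0.85, 0, 0, 0, 0], [0.75, 0, 0, 0, 0], [0.6, 0, 0, 0, 0], [0.4, 0, 0, 0, 0], [0.2, 0, 0, 0, 0], [0, 0, 0, 0, 0], [0, 0, 0, 0, 0]]]'

```text
clock: 24.9
position: [0.4612, 0.1799, 0.0937]
ee_rot: [0.549, 0.447, 0.547, -0.447]
contact_force: [0.2, -0.6, 0.5]
width: 0.0853
```

Call:
play_rows --plan '[[[0, -0.02, 0, 0, 0], [0, -0.05, 0, 0, 0], [0, -0.085, 0, 0, 0], [0, -0.12, 0, 0, 0], [0, -0.135, 0, 0, 0], [0, -0.135, 0, 0, 0], [0, -0.135, 0, 0, 0]]]'

```text
clock: 25.6
position: [0.4606, 0.1799, 0.2281]
ee_rot: [0.548, 0.447, 0.548, -0.447]
contact_force: [0.2, 0.2, -1.2]
width: 0.0857
```

Run:
```python
from h import *
rep([.630,-.0975,.18])
im,T,W=wcloud("pics/w9.png")
w=W.reshape(-1,3); w=w[np.isfinite(w).all(1)]
im,d=manip.get_image("scene"); cv2.imwrite("pics/s9.png",im[:,:,::-1])
W2=cloud("scene",d).reshape(-1,3); W2=W2[np.isfinite(W2).all(1)]
for nm,w in(("w",w),("s",W2)):
  for c0,bs in(((.46,.179),[(.025,.06,.0215),(.091,.125,.007)]),((.630,-.0975),[(.008,.036,.010),(.042,.049,.0088)])):
    for lo,hi,r in bs:
        c0=np.array(c0);q=w[(np.hypot(*(w[:,:2]-c0).T)<.035)&(w[:,2]>lo)&(w[:,2]<hi)][:,:2]
        if len(q)>8:
            s=least_squares(lambda c:np.hypot(*(q-c).T)-r,c0,loss="soft_l1",f_scale=.001); print(nm,c0,lo,s.x.round(4),len(q),np.sqrt(np.mean(s.fun**2)).round(4))
```

```text
clk 25.6 p [0.4606 0.1799 0.2281] w 0.0857 F [ 0.2  0.2 -1.2] xax [ 0.    -0.001 -1.   ] yax [0.98  0.201 0.   ] zax [ 0.201 -0.98   0.001] turn 0.1 q [ 0.23  0.16  1.67 -0.    1.31  0.03]
  [0.63, -0.0975, 0.18] -> tool [0.0485 0.1101 0.3058]
w [0.46  0.179] 0.025 [0.4605 0.1773] 693 0.003
w [0.46  0.179] 0.091 [0.4604 0.1786] 110 0.0004
s [0.46  0.179] 0.025 [0.4612 0.18  ] 253 0.0024
s [0.46  0.179] 0.091 [0.4616 0.1796] 53 0.001
s [ 0.63   -0.0975] 0.008 [ 0.6283 -0.096 ] 11 0.0052
```

View pics/w9.png

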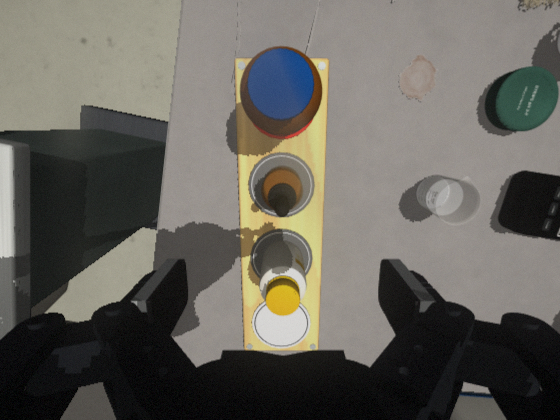

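Dropper bottle stands upright at (282,190), centred on its mat within 2 mm. Now the vial.

Call:
play_rows --plan '[[[0, 0, 0.012, 0.035, 0], [0, 0, 0.026, 0.075, 0], [0, 0, 0.041, 0.115, 0], [0, 0, 0.055, 0.155, 0], [0, 0.01, 0.069, 0.195, 0], [0, 0.02, 0.083, 0.235, 0], [0, 0.03, 0.096, 0.27, 0], [0, 0.04, 0.105, 0.295, 0], [0, 0.0485, 0.1101, 0.3058, 0], [0, 0.0485, 0.1101, 0.3058, 0], [0, 0.0485, 0.1101, 0.3058, 0], [0, 0.0485, 0.1101, 0.3058, 0]]]'

```text
clock: 26.9
position: [0.6288, -0.0962, 0.1792]
ee_rot: [0.548, 0.446, 0.549, -0.447]
contact_force: [0.5, 0.4, 0.0]
width: 0.0854
```

Run:
```python
from h import *
im,T,W=wcloud("pics/w10.png")
w=W.reshape(-1,3); w=w[np.isfinite(w).all(1)]
for c0,bs in(((.630,-.0975),[(.008,.036,.010),(.042,.049,.0088)]),):
    for lo,hi,r in bs:
        c0=np.array(c0);q=w[(np.hypot(*(w[:,:2]-c0).T)<.025)&(w[:,2]>lo)&(w[:,2]<hi)][:,:2]
        if len(q)>8:
            s=least_squares(lambda c:np.hypot(*(q-c).T)-r,c0,loss="soft_l1",f_scale=.001); print(c0,lo,s.x.round(4),len(q),np.sqrt(np.mean(s.fun**2)).round(4))
rep([.630,-.0978,.08],[.630,-.0978,.013])
```

```text
[ 0.63   -0.0975] 0.008 [ 0.6302 -0.0989] 189 0.0007
[ 0.63   -0.0975] 0.042 [ 0.6303 -0.0992] 32 0.0001
clk 26.95 p [ 0.6289 -0.0963  0.1795] w 0.0853 F [-0.8 -0.6 -0.3] xax [-0.001 -0.002 -1.   ] yax [ 0.979  0.203 -0.002] zax [ 0.203 -0.979  0.001] turn 0.2 q [-0.26  0.4   1.45 -0.    1.3  -0.46]
  [0.63, -0.0978, 0.08] -> tool [0.0995 0.0009 0.0016]
  [0.63, -0.0978, 0.013] -> tool [0.1665 0.001  0.0015]
```

View pics/w10.png

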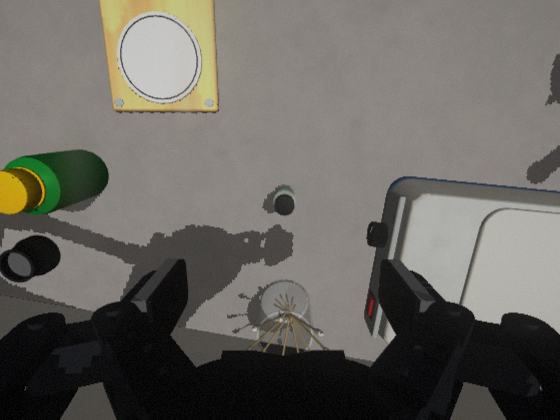

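The vial is at (283,203) and the balance edge starts near column 390. I'll check the balance and the pin jar for clearance.

Run:
```python
from h import *
w=cloud("top",np.load("top0.npz")["d"]).reshape(-1,3)
for y in np.arange(-.2,-.0,.02):
    q=w[(abs(w[:,1]-y)<.01)&(w[:,2]>.012)&(w[:,0]>.645)&(w[:,0]<.85)]
    if len(q): print(round(y,2),q[:,0].min().round(3),q[:,2].max().round(3))
```

```text
-0.2 0.645 0.097
-0.18 0.645 0.095
-0.16 0.734 0.08
-0.14 0.732 0.08
-0.12 0.714 0.081
-0.1 0.714 0.08
-0.08 0.725 0.081
-0.06 0.726 0.079
-0.04 0.775 0.057
```

Call:
play_rows --plan '[[[0, 0.03, 0.001, 0.002, 0], [0, 0.06, 0.001, 0.002, 0], [0, 0.085, 0.001, 0.002, 0], [0, 0.1, 0.001, 0.002, 0], [0, 0.1, 0.001, 0.002, 0], [0, 0.1, 0.001, 0.002, 0]]]'

```text
clock: 27.55
position: [0.6304, -0.0975, 0.0805]
ee_rot: [0.549, 0.446, 0.548, -0.447]
contact_force: [-0.0, -0.6, -0.4]
width: 0.0855
```

Run:
```python
from h import *
rep([.630,-.0983,.014])
```

```text
clk 27.55 p [ 0.6304 -0.0975  0.0805] w 0.0855 F [-0.  -0.6 -0.4] xax [-0.    -0.002 -1.   ] yax [ 0.979  0.204 -0.001] zax [ 0.204 -0.979  0.002] turn 0.2 q [-0.26  0.48  1.58 -0.    1.08 -0.47]
  [0.63, -0.0983, 0.014] -> tool [ 0.0665 -0.0005  0.0006]
```

Call:
play_rows --plan '[[[0.3, 0.015, 0, 0.001, 0], [0.4, 0.03, 0, 0.001, 0], [0.4, 0.045, 0, 0.001, 0], [0.4, 0.057, 0, 0.001, 0], [0.4, 0.064, 0, 0.001, 0], [0.4, 0.066, 0, 0.001, 0], [0.4, 0.066, 0, 0.001, 0], [0.4, 0.066, 0, 0.001, 0]]]'

```text
clock: 28.35
position: [0.6312, -0.0987, 0.0152]
ee_rot: [0.549, 0.446, 0.548, -0.447]
contact_force: [0.1, 0.6, 0.4]
width: 0.0511
```

Run:
```python
from h import *
rep([.630,-.0983,.013])
```

```text
clk 28.35 p [ 0.6312 -0.0987  0.0152] w 0.0511 F [0.1 0.6 0.4] xax [ 0.001 -0.002 -1.   ] yax [0.979 0.204 0.001] zax [ 0.204 -0.979  0.002] turn 0.2 q [-0.26  0.55  1.65 -0.    0.95 -0.47]
  [0.63, -0.0983, 0.013] -> tool [ 0.0022 -0.0011 -0.0007]
```

Call:
play_rows --plan '[[[0.4, 0.002, -0.001, -0.0005, 0], [0.5, 0.002, -0.001, -0.0005, 0], [0.6, 0.002, -0.001, -0.0005, 0], [0.65, 0.002, -0.001, -0.0005, 0], [0.69, 0.002, -0.001, -0.0005, 0], [0.72, 0.002, -0.001, -0.0005, 0], [0.76, 0.002, -0.001, -0.0005, 0], [0.8, 0.002, -0.001, -0.0005, 0], [0.85, 0.002, -0.001, -0.0005, 0], [0.95, 0.002, -0.001, -0.0005, 0], [0.95, 0.002, -0.001, -0.0005, 0], [0.95, 0.002, -0.001, -0.0005, 0]]]' --grip_force 20

```text
clock: 29.55
position: [0.6302, -0.0985, 0.0133]
ee_rot: [0.549, 0.446, 0.548, -0.447]
contact_force: [-0.8, -0.2, 1.0]
width: 0.0202
```

Call:
play_rows --plan '[[[0.95, -0.01, 0, 0, 0], [0.95, -0.03, 0, 0, 0], [0.95, -0.06, 0, 0, 0], [0.95, -0.09, 0, 0, 0], [0.95, -0.11, 0, 0, 0], [0.95, -0.11, 0, 0, 0], [0.95, -0.11, 0, 0, 0], [0.95, -0.11, 0, 0, 0]]]'

```text
clock: 30.35
position: [0.629, -0.0979, 0.122]
ee_rot: [0.548, 0.445, 0.549, -0.447]
contact_force: [0.9, 0.8, 0.1]
width: 0.0198
```

Run:
```python
from h import *
rep([.4957,.003,.125])
im,T,W=wcloud("pics/w11.png")
im,d=manip.get_image("scene"); cv2.imwrite("pics/s11.png",cv2.resize(im[20:240,180:440,::-1],None,fx=2.5,fy=2.5))
```

```text
clk 30.35 p [ 0.629  -0.0979  0.122 ] w 0.0198 F [0.9 0.8 0.1] xax [-0.002 -0.001 -1.   ] yax [ 0.979  0.204 -0.002] zax [ 0.204 -0.979  0.001] turn 0.2 q [-0.26  0.44  1.53 -0.    1.17 -0.47]
  [0.4957, 0.003, 0.125] -> tool [-0.0029 -0.1099 -0.126 ]
```

View pics/s11.png

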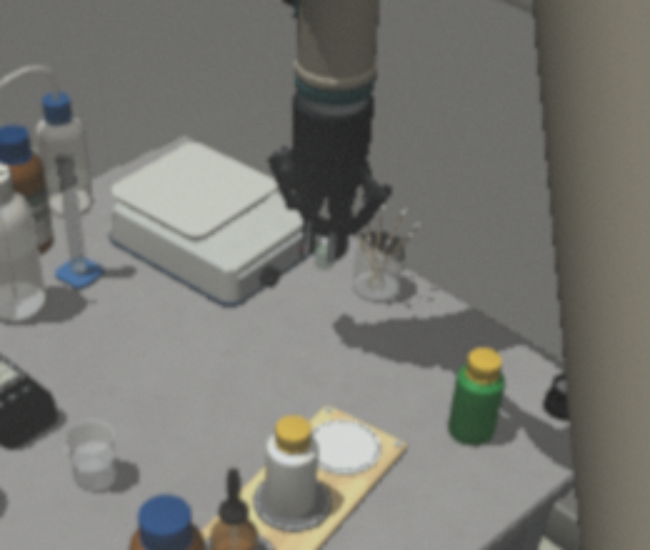

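View pics/w11.png

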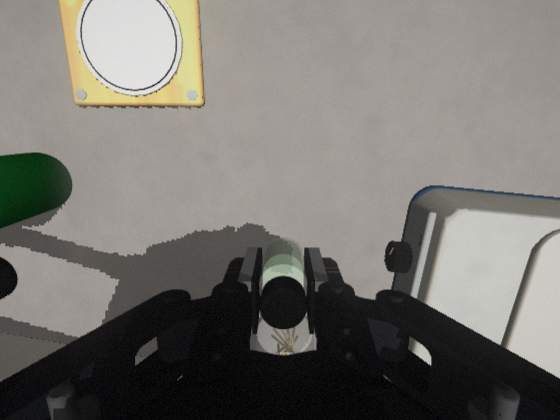

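The vial is held upright between the pads at (283,290). Carrying it to the white mat.

Call:
play_rows --plan '[[[0.95, 0, -0.01, -0.012, 0], [0.95, 0, -0.028, -0.033, 0], [0.95, 0, -0.05, -0.058, 0], [0.95, 0, -0.072, -0.083, 0], [0.95, 0, -0.09, -0.105, 0], [0.95, 0, -0.103, -0.119, 0], [0.95, 0, -0.1099, -0.126, 0], [0.95, 0, -0.1099, -0.126, 0], [0.95, 0, -0.1099, -0.126, 0], [0.95, 0, -0.1099, -0.126, 0]]]'

```text
clock: 31.45
position: [0.4971, 0.0024, 0.1218]
ee_rot: [0.549, 0.446, 0.548, -0.447]
contact_force: [-0.4, -0.1, 0.6]
width: 0.02
```

Run:
```python
from h import *
rep([.4957,.003,.0245])
```

```text
clk 31.45 p [0.4971 0.0024 0.1218] w 0.02 F [-0.4 -0.1  0.6] xax [-0.001 -0.002 -1.   ] yax [ 0.979  0.203 -0.001] zax [ 0.203 -0.979  0.001] turn 0.2 q [-0.13  0.25  1.84 -0.    1.05 -0.34]
  [0.4957, 0.003, 0.0245] -> tool [ 0.0973 -0.0011 -0.001 ]
```

Call:
play_rows --plan '[[[0.95, 0.015, -0.001, -0.001, 0], [0.95, 0.035, -0.001, -0.001, 0], [0.95, 0.055, -0.001, -0.001, 0], [0.95, 0.073, -0.001, -0.001, 0], [0.95, 0.084, -0.001, -0.001, 0], [0.95, 0.09, -0.001, -0.001, 0], [0.95, 0.092, -0.001, -0.001, 0], [0.95, 0.092, -0.001, -0.001, 0], [0.95, 0.092, -0.001, -0.001, 0]]]'

```text
clock: 32.35
position: [0.4965, 0.0029, 0.0304]
ee_rot: [0.549, 0.446, 0.548, -0.447]
contact_force: [0.4, -0.8, -0.3]
width: 0.02
```

Call:
play_rows --plan '[[[0.95, 0.001, 0, 0, 0], [0.95, 0.002, 0, 0, 0], [0.95, 0.003, 0, 0, 0], [0.95, 0.004, 0, 0, 0], [0.95, 0.004, 0, 0, 0], [0.95, 0.004, 0, 0, 0]]]'

```text
clock: 32.95
position: [0.4965, 0.0029, 0.0264]
ee_rot: [0.549, 0.446, 0.548, -0.447]
contact_force: [-0.3, -0.9, -0.3]
width: 0.0199
```

Call:
play_rows --plan '[[[0.95, 0.0007, 0, 0, 0], [0.95, 0.0014, 0, 0, 0], [0.95, 0.0014, 0, 0, 0], [0.95, 0.0014, 0, 0, 0]]]'

```text
clock: 33.35
position: [0.4964, 0.0029, 0.0249]
ee_rot: [0.549, 0.446, 0.548, -0.447]
contact_force: [0.5, 0.1, -0.1]
width: 0.0203
```

Call:
play_rows --plan '[[[0.95, 0.0005, 0, 0, 0], [0.95, 0.001, 0, 0, 0], [0.95, 0.001, 0, 0, 0], [0.95, 0.001, 0, 0, 0]]]'

```text
clock: 33.75
position: [0.4965, 0.0029, 0.0242]
ee_rot: [0.549, 0.446, 0.548, -0.447]
contact_force: [-1.8, 0.2, 4.8]
width: 0.0204
```

Call:
play_rows --plan '[[[0.78, 0, 0, 0, 0], [0.72, 0, 0, 0, 0], [0.66, 0, 0, 0, 0], [0.6, 0, 0, 0, 0], [0.5, 0, 0, 0, 0], [0.4, 0, 0, 0, 0], [0.3, 0, 0, 0, 0], [0.3, 0, 0, 0, 0]]]'

```text
clock: 34.55
position: [0.4965, 0.0029, 0.0243]
ee_rot: [0.549, 0.446, 0.548, -0.447]
contact_force: [1.0, -0.3, 0.0]
width: 0.0599
```

Call:
play_rows --plan '[[[0.3, -0.02, 0, 0, 0], [0.3, -0.05, 0, 0, 0], [0.2, -0.085, 0, 0, 0], [0.1, -0.13, 0, 0, 0], [0, -0.18, 0, 0, 0], [0, -0.2, 0, 0, 0], [0, -0.2, 0, 0, 0], [0, -0.2, 0, 0, 0]]]'

```text
clock: 35.35
position: [0.496, 0.0033, 0.224]
ee_rot: [0.549, 0.446, 0.548, -0.447]
contact_force: [0.2, -0.2, -0.6]
width: 0.0853
```

```bash
cat > fin.py <<'E'
from h import *
import sys
t=sys.argv[1]
rep()
im,T,W=wcloud(f"pics/wf{t}.png"); C={"w":W.reshape(-1,3)}
for n in("scene","top"):
    im,d=manip.get_image(n); cv2.imwrite(f"pics/{n}f{t}.png",im[:,:,::-1]); C[n]=cloud(n,d).reshape(-1,3)
for nm,c0,bs in(("amber",(.442,.267),[(.02,.1,.031),(.141,.157,.0208)]),("drop",(.46,.179),[(.025,.06,.0215),(.091,.125,.007)]),
   ("yel",(.478,.091),[(.02,.075,.024),(.095,.105,.016)]),("vial",(.4957,.003),[(.019,.047,.010),(.053,.060,.0088)]),("beaker",(.64,.205),[(.01,.055,.0255)]),("loupe",(.387,-.215),[(.01,.03,.021)])):
  for n,w in C.items():
    w=w[np.isfinite(w).all(1)]; o=[]
    for lo,hi,r in bs:
        c=np.array(c0);q=w[(np.hypot(*(w[:,:2]-c).T)<.042)&(w[:,2]>lo)&(w[:,2]<hi)]
        if len(q)>8:
            s=least_squares(lambda c:np.hypot(*(q[:,:2]-c).T)-r,c,loss="soft_l1",f_scale=.001); o.append((s.x.round(4).tolist(),len(q)))
    qq=w[np.hypot(*(w[:,:2]-c).T)<.042]; qq=qq[qq[:,2]<.17]
    print(nm,n,o,"top z",np.percentile(qq[:,2],99.5).round(4) if len(qq) else None)
E
python3 fin.py 1
```

```text
clk 35.35 p [0.496  0.0033 0.224 ] w 0.0853 F [ 0.2 -0.2 -0.6] xax [ 0.001 -0.002 -1.   ] yax [0.979 0.203 0.   ] zax [ 0.203 -0.979  0.002] turn 0.2 q [-0.13  0.16  1.68 -0.    1.3  -0.34]
amber w [] top z None
amber scene [([0.442, 0.268], 674), ([0.4422, 0.2678], 107)] top z 0.164
amber top [([0.4406, 0.269], 89), ([0.4409, 0.2691], 20)] top z 0.1641
drop w [([0.4598, 0.1809], 794)] top z 0.059
drop scene [([0.4611, 0.18], 258), ([0.4613, 0.1798], 58)] top z 0.1308
drop top [([0.4594, 0.1828], 123)] top z 0.1311
yel w [] top z 0.1097
yel scene [([0.4796, 0.0916], 326), ([0.4798, 0.0917], 47)] top z 0.1121
yel top [] top z 0.1108
vial w [([0.4966, 0.0024], 137), ([0.4967, 0.0022], 25)] top z 0.0626
vial scene [([0.4965, 0.0037], 71), ([0.4972, 0.0026], 16)] top z 0.0653
vial top [] top z 0.0146
beaker w [([0.6324, 0.2121], 2156)] top z 0.0579
beaker scene [([0.6403, 0.2053], 389)] top z 0.0604
beaker top [([0.6398, 0.1926], 246)] top z 0.0585
loupe w [([0.3839, -0.2179], 121)] top z 0.0263
loupe scene [([0.3867, -0.2177], 143)] top z 0.0368
loupe top [] top z 0.0346
```

View pics/scenef1.png

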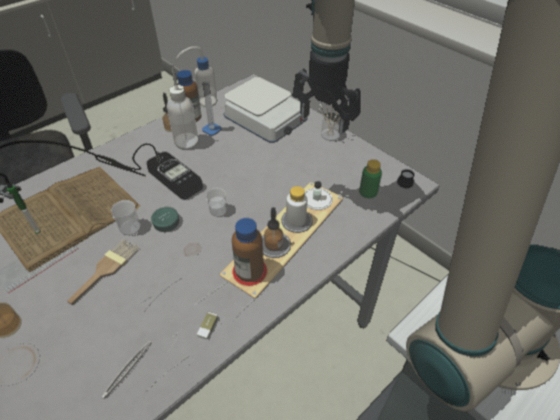

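View pics/wf1.png

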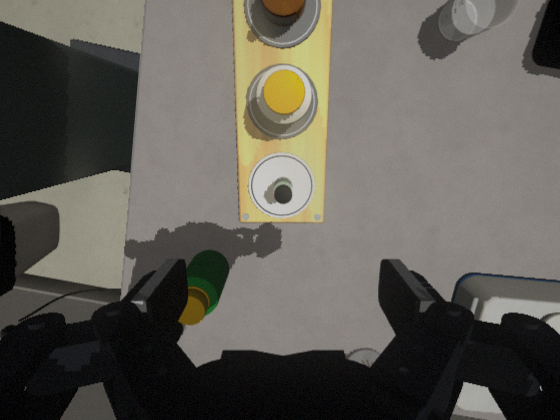

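The scene view shows all four bottles upright in order along the row: amber (247,252), dropper (273,235), yellow-capped (297,208), vial (318,192). The wrist view confirms the vial on white at (282,190). Everything measures within about 4 mm of centre, and the gripper is clear.

Run:
```python
from rig import manip
print(manip.sign_off())
```

```text
the job is handed in; nothing more can be done
None
```

All four containers are standing upright and released on their mats in order of height, and I handed the job in at about 35 s of the 96 s allowed. `sign_off()` gives no verdict, so the result is my own measurement from the cameras.

| Container | Mat | Measured offset from mat centre |
|---|---|---|
| Amber bottle | Red | about 1–2 mm |
| Dropper bottle | Grey, next to red | about 2–4 mm |
| Yellow-capped bottle | Grey, next to white | about 2 mm |
| Vial | White | about 1–2 mm |

- **Upright:** lower and upper fits on each container agreed to within about 1.5 mm sideways, so none is leaning noticeably.
- **Set-down:** the wrist force readings right after each touchdown were below 10 N.
- **Bystanders:** in the scene camera the beaker and loupe stayed within about 2 mm of their starting fits.
- **Weaker checks:** the last top and wrist pictures gave no usable fit for some items, because the arm blocked the top view or the item was out of the wrist view. The top camera's beaker fits are poor because the glass is clear: they sit about 13 mm from the scene camera's, but that gap was the same before and after. The top and scene cameras differ by up to 3 mm on the dropper bottle.

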